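Square up a pot-stand stack and hold the hand press on its centre

TASK

Three tiles, freshly buttered with glue to make a pot stand (red at the bottom, blue, then painted white), lie stacked askew on the squaring board: tap them gently until they sit flush on top of one another, home against both fences. Then take the wooden hand press and hold it upright with its sole on the red spot in the middle of the white tile, pushing down lightly so that the spongy sole is squashed about half its travel while the glue grabs, without shifting the stack. Finish still gripping and pressing like that, and leave everything else on the table where it stands.

Things in the scene. Friction and masses are not known exactly. Their poses are not given: they have to be found in the camera images.
- board: Squaring board, fixed to the table: white 200 x 200 mm base, 12 mm thick, with two wooden fences 18 mm wide, rising 18 mm above the base, along its +x edge and its +y edge. Origin: centre of the underside, on the table; x and y run along the edges, z up. The fences' inner faces are at x = +82 mm and y = +82 mm; the other two sides are open.
- seat (a point): Point on the board's white upper face that is under the centre of each tile when it is home against both fences: 33 mm in +x and +y from the board's origin. Axes as the board's. The tiles start with centres 10 to 20 mm short of it in x and y, each twisted up to 0.08 rad. They weigh about 0.45 kg together and slide easily; anything upright reaching down to 2 mm above the base pushes all three.
- red_tile: Red-brown quarry tile, 98 x 98 mm, 8 mm thick, loose. Origin: centre of its underside; x and y run along its edges (about parallel to the board's x and y), z up. Bottom of the stack, lies on the white base.
- blue_tile: Plain blue tile, 98 x 98 mm, 6 mm thick, loose. Origin: centre of its underside; x and y run along its edges (about parallel to the board's x and y), z up. Middle of the stack, lies on the red tile.
- white_tile: Glazed white ceramic tile with a painted border of small blue and orange squares and a ring of coloured dots, 98 x 98 mm, 7 mm thick, loose. Origin: centre of its underside; x and y run along its edges (about parallel to the board's x and y), z up. Top of the stack, lies on the blue tile; its upper face is 21 mm above the white base (33 mm above the table).
- mark (a point): The spot to press: red dot of 8 mm in a blue disc of 18 mm, at the centre of the tile's upper face.
- press: Hand press, 0.17 kg, 101 mm tall, standing on its sole on the table. From below: black sponge sole 42 mm across, 19 mm thick; wooden disc 47 mm across with a green band, up to 37 mm; straight round stem 28 mm across from 42 to 82 mm; knob end 33 mm across. Origin: on the axis at the underside of the unsquashed sole; z along the axis, up. It swaps places with tub and red cup.
- press_grip (a point): Middle of the straight stem of the press, on its axis, 66 mm above the underside of the unsquashed sole: where to grip it (28 mm wide, any direction around).
- sole (a joint): How far the spongy sole is squashed, in m: 0 free, 0.012 at the end of its travel. It gives about 1.3 N per mm, so half its travel (6 mm) is about 8 N; the standing press's own weight squashes it a little over 1 mm.
- sole_face (a point): Centre of the underside of the sole: moves up towards the handle as the sole is squashed.
- glue_tub: White tub 76 mm across with a green lid 82 mm across, 77 mm tall; to be left alone. Origin: centre of its underside.
- cup_a: Clear plastic cup of red and orange pieces, 68 mm across the rim, 90 mm tall; to be left alone. Origin: centre of its underside.
- cup_b: Clear plastic cup of blue and white pieces, 68 mm across the rim, 90 mm tall; to be left alone. Origin: centre of its underside.
- tray: Foil tray of coloured pieces, 100 x 140 mm, 28 mm tall; to be left alone. Origin: centre of its underside.
- nippers: Tile nippers with blue handles lying on the table, about 190 mm long, 18 mm tall; to be left alone. Origin: on the table under the joint of the jaws.
Things that resemble listed ones, but are neither listed nor needed, are in the scene too. Of the things shaped like the white_tile, the white one is meant.

How it is judged (in metres and radians):
On the way:
1. the three tiles lie flush, home against both fences, before the press stands on the tile (horizontal distance between each of red_tile, blue_tile, white_tile and seat below 0.003 m and angle between the x axis of each of red_tile, blue_tile, white_tile and the x axis of board, either way round below 0.035 rad and z of white_tile in the frame of seat between 0.0115 and 0.0165 m and angle between white_tile's own z axis and vertical below 0.05 rad and contact force between press and white_tile below 0.3 N), for 0.2 s.
At the end, for the whole second after the job is handed in: All tiles home and flat (centres within 3 mm of the seat in plan, edges within 0.035 rad of the board's); the gripped press is at rest on the tile within 6 mm of the spot, within 0.07 rad of upright, pushing with 4 to 13 N (sole squashed 3 to 9.5 mm); gripper off the tile, press off the board (horizontal distance between each of red_tile, blue_tile, white_tile and seat below 0.003 m and angle between the x axis of each of red_tile, blue_tile, white_tile and the x axis of board, either way round below 0.035 rad and z of white_tile in the frame of seat between 0.0115 and 0.0165 m and angle between white_tile's own z axis and vertical below 0.05 rad and horizontal distance between sole_face and mark below 0.006 m and angle between press's own z axis and vertical below 0.07 rad and contact force between press and white_tile between 4 and 13 N and value of joint sole between 0.003 and 0.0095 m and contact force between the fingers and press above 2 N and contact force between press and board below 0.3 N and contact force between each of the arm, the fingers and white_tile below 0.3 N and linear speed of press below 0.02 m/s); the arm keeps its last pose, push and grip.
It fails at once if the press is pushed hard onto or against the tile (over 30 N) (contact force between press and white_tile above 30 N).
It fails at once if the tile is knocked hard by the gripper (over 40 N) (contact force between the fingers and white_tile above 40 N).
It fails at once if a bystander is shifted by more than 30 mm or tipped (distance of any of glue_tub, cup_a, cup_b, tray, nippers from where it was at the start of the episode above 0.03 m or angle between any of glue_tub, cup_a, cup_b, tray, nippers's own z axis and vertical above 0.5 rad).
It also fails if it takes over 72 s, if anything falls off the work surface, if the arm or the gripper's body presses on something with over 40 N, if the wrist force passes 120 N, or if a joint passes its speed limit or range.

ROBOT

A 6-joint arm with a two-finger parallel gripper is mounted at the origin on the work surface. World frame = base frame: x ahead of the robot, y to its left, z up, the work surface at z = 0. Lengths are in mm, angles in rad, forces in N, time in s.
With the tool pointing down it reaches from about 425 to 950 mm from the base axis. Payload 3.5 kg.
Tool frame: the origin (TCP) lies midway between the tips of the shut fingers; the grasp point (between the pads) lies 19 mm behind it; x points along the fingers, y is the direction in which the jaws open and shut, and the axes are right-handed (so a half turn about x gives the same grasp; the last joint's range is limited). The gripper opens to 85 mm and grips with 20 to 120 N. Pads are 22 mm wide; open, the fingers measure 114 mm over their backs; the gripper's body (76 mm by 85 mm) begins 54 mm behind the grasp point. The pads swing forward as they close: fully open they stand 13 mm farther back than shut.
Start: joints at [-1.434, 0.286, 1.577, -0, 1.279, -0.15], TCP at [190.971, -647.407, 231.325] pointing down, gripper open.
Joint ranges: [-2.77, 2.77], [-0.9, 2.22], [0.21, 2.48], [-1.53, 4.67], [0.24, 2.81], [-2.84, 2.84]. Speed limits (rad/s): [2.79, 2.79, 3.14, 3.14, 3.14, 3.14].

INTERFACE

Orientations are given as a rotation vector (axis times angle).
In Python, from station import readout, imaging, order gives the robot as it stands.
- The arm moves only by the tool move_arm, never from a script. Its argument "increments" is a list of rows, each a list of 3 entries, a list of its own where there are three numbers: the turn, a rotation vector about the tool's x, y, z in rad, then the shift along the tool's x, y, z in m, then the closure, from 0 (fully open) to 1 (shut). A call has 1 to 5 rows; each row shifts and turns the commanded pose from where the row before left it, along the tool's axes as they then stand; what a row does not reach is not made up. A row lasts 1/12 s, in which the tool goes at most 41.7 mm and 7.16 degrees, less where a joint would pass 70% of its speed; a pose out of reach is approached as far as the arm can. A call with a gripper value outside its range is refused whole. The fingers move at their own pace and stop on an object; "grip_force" is the grip in N (left out, the last holds). Time passes only in rows, so rows that do not move let the fingers close. It gives the time, the measured TCP pose, the force and the opening at its end, in the units of the state.
- readout.read_state(): the state, without advancing time (a new reading comes with each control period).
- imaging.capture(name): name is "scene" or "top"; returns (picture, depth): 400x640x3 uint8, red, green, blue; 400x640 float32, mm along the optical axis (not along the pixel's ray), 0 where there is no reading.
- imaging.camera_info(name): a dict with "intrinsics" (3x3 intrinsics, pixels), "T" (4x4, takes a point from camera to world coordinates). Camera axes: x right, y up, looking along -z (the intrinsics and any distortion apply to the point x, -y, -z); pixel columns grow to the right and rows downward; lengths in mm; the calibration is good to about 2 mm. A picture is of the moment at which its call begins. camera_info takes no time and is no camera call.
- order.finish_job(): hands the job in, once; it reports no verdict.
The state is a dict: "time_s": time; "joint_pos": joint angles; "joint_velocities": joint speeds; "joint_efforts": joint torques, N m; "position": TCP position; "ee_rot": TCP orientation; "wrist_force": force on the tool from outside, world axes, zero at the start; "wrist_torque": the same for the moment, N m; "finger_gap": finger opening in mm.
Only numpy, scipy, OpenCV 4.12 (cv2) and the standard library are available. Lean on these libraries where they do the work, as an engineer would, in place of code of your own. Each camera call takes 0.05 s, during which the arm holds its last target.

## Working session

There is one attempt and no reset: what is moved stays moved. The work goes in short steps, Python scripts to look and compute and a tool call to move; the robot and the scene stay as the last step left them, time stands still between calls to the robot, and variables do not carry over. Pictures are saved under pics/ and viewed, and the job is handed in when it is done.

Besides the shell and the picture viewer there is one more tool, called as a command line: name --argument value ..., lists and objects as JSON in quotes. move_arm: Moves the arm, as the interface text tells. Its arguments: {"type":"object","properties":{"increments":{"type":"array"},"grip_force":{"type":"number"}},"required":["increments"]}

```bash
mkdir -p pics; ls; python3 - <<'E'
from station import readout, imaging
import cv2, numpy as np
print(readout.read_state())
for n in ("scene","top"):
    p,d=imaging.capture(n); cv2.imwrite(f"pics/{n}0.png",p[:,:,::-1]); np.savez(f"{n}0.npz",p=p,d=d)
    print(n,imaging.camera_info(n))
E
```

```text
pics
{'time_s': 0.0, 'joint_pos': array([-1.43397751e+00,  2.87197559e-01,  1.57816597e+00,  1.13483631e-05,
        1.27857265e+00, -1.49990683e-01]), 'joint_velocities': array([ 1.34747339e-03,  1.08112106e-03,  1.10483213e-03, -1.18625809e-04,
        9.94840730e-05, -5.81659368e-04]), 'joint_efforts': array([-2.23130999e-03, -4.05984735e+01, -2.92625087e+01, -2.62301401e-04,
        5.91648990e-03,  6.04112302e-06]), 'position': array([ 190.90113196, -646.76963834,  229.93187094]), 'ee_rot': array([ 2.06855954,  0.30113299, -2.06850458]), 'wrist_force': array([0.47945843, 0.78447957, 0.13821369]), 'wrist_torque': array([-0.00521839,  0.03708523,  0.00150557]), 'finger_gap': 85.29048804488801}
scene {'intrinsics': array([[466.68019102,   0.        , 321.06485624],
       [  0.        , 466.68019102, 199.75314818],
       [  0.        ,   0.        ,   1.        ]]), 'T': array([[ 7.17712243e-01, -3.83373762e-01,  5.81303445e-01,
         1.22840929e+03],
       [ 6.96226901e-01,  4.10109207e-01, -5.89133720e-01,
        -6.43053161e+02],
       [-1.25394846e-02,  8.27547580e-01,  5.61255525e-01,
         7.41863037e+02],
       [ 0.00000000e+00,  0.00000000e+00,  0.00000000e+00,
         1.00000000e+00]])}
top {'intrinsics': array([[407.0364392 ,   0.        , 322.14082791],
       [  0.        , 407.0364392 , 195.1342744 ],
       [  0.        ,   0.        ,   1.        ]]), 'T': array([[ 1.87141767e-02,  9.86341820e-01, -1.63644716e-01,
         3.47774189e+02],
       [-9.99797618e-01,  1.96698518e-02,  4.22139003e-03,
         7.05676361e+01],
       [ 7.38260085e-03,  1.63532598e-01,  9.86510307e-01,
         1.33750903e+03],
       [ 0.00000000e+00,  0.00000000e+00,  0.00000000e+00,
         1.00000000e+00]])}
```

View pics/scene0.png

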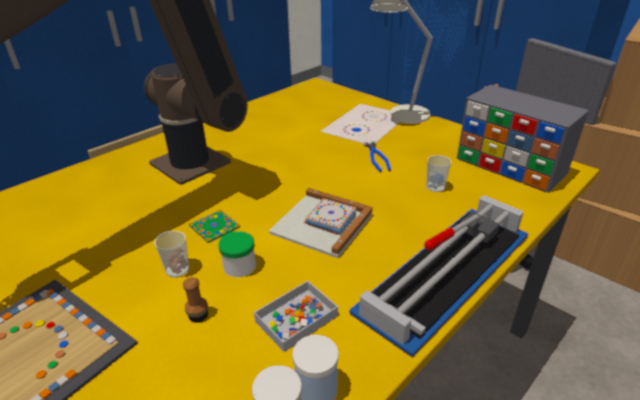

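View pics/top0.png

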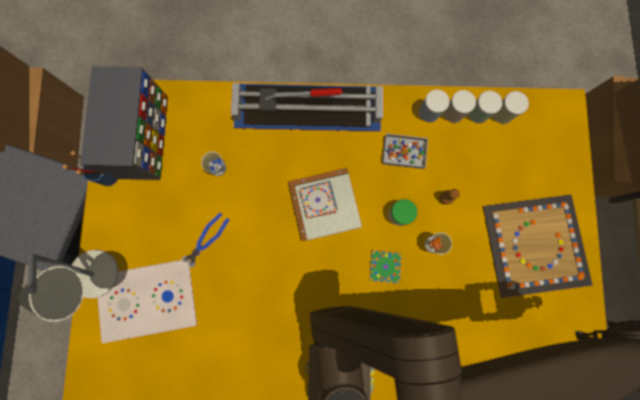

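Top view: the board is at about (324,204) and the white tile on it at (318,199). The look-alikes are the green tile at (385,266), the paper print at (147,300) and the framed board at (537,246). The press is at (447,196) in top and (196,300) in scene. I'll look at crops and measure.

```bash
cat > h.py <<'E'
import numpy as np, cv2
from station import imaging
def rays(n,uv):
    c=imaging.camera_info(n);K=c["intrinsics"];T=c["T"]
    uv=np.atleast_2d(uv).astype(float)
    d=np.stack([(uv[:,0]-K[0,2])/K[0,0],-(uv[:,1]-K[1,2])/K[1,1],-np.ones(len(uv))],1)
    return T[:3,3],d@T[:3,:3].T
def onplane(n,uv,z):
    o,d=rays(n,uv); t=(z-o[2])/d[:,2]; return o+t[:,None]*d
def cloud(n,d):
    h,w=d.shape; v,u=np.mgrid[:h,:w]; o,r=rays(n,np.stack([u.ravel(),v.ravel()],1))
    return (o+r*d.ravel()[:,None]).reshape(h,w,3)
def proj(n,P):
    c=imaging.camera_info(n);K=c["intrinsics"];T=c["T"]
    p=(np.atleast_2d(P)-T[:3,3])@T[:3,:3]
    return np.stack([K[0,0]*p[:,0]/-p[:,2]+K[0,2],-K[1,1]*p[:,1]/-p[:,2]+K[1,2]],1)
E
python3 - <<'E'
from h import *
t=np.load("top0.npz");s=np.load("scene0.npz")
a=cv2.resize(t['p'][150:260,270:380,::-1],None,fx=5,fy=5,interpolation=cv2.INTER_CUBIC)
cv2.imwrite("pics/tcrop.png",a)
a=cv2.resize(s['p'][180:260,260:380,::-1],None,fx=6,fy=6,interpolation=cv2.INTER_CUBIC)
cv2.imwrite("pics/scrop.png",a)
a=np.hstack([cv2.resize(t['p'][160:260,380:480,::-1],None,fx=4,fy=4),cv2.resize(s['p'][225:325,150:250,::-1],None,fx=4,fy=4)])
cv2.imwrite("pics/press.png",a)
for n,q in(("top",t),("scene",s)):
    P=cloud(n,q['d'])
    for uv in ([(350,220),(318,199),(318,190),(320,176),(295,215),(447,196),(404,212),(437,242)] if n=="top" else [(295,235),(331,212),(196,300),(193,285),(238,243),(172,240)]):
        print(n,uv,P[uv[1],uv[0]].round(1))
E
```

```text
top (350, 220) [487.3 -27.9  10.1]
top (318, 199) [550.9  78.2  34.8]
top (318, 190) [580.4  78.8  35.5]
top (320, 176) [628.8  73.2  26.9]
top (295, 215) [501.  153.    3.6]
top (447, 196) [ 564.5 -332.3   61.8]
top (404, 212) [ 508.6 -191.4   77.1]
top (437, 242) [ 418.9 -300.4   47.8]
scene (295, 235) [534.5 -34.9  12.1]
scene (331, 212) [551.4  79.3  31.6]
scene (196, 300) [ 583.2 -349.6   55.3]
scene (193, 285) [ 582.  -348.1   94.8]
scene (238, 243) [ 524.3 -196.4   77.3]
scene (172, 240) [ 389.8 -285.6   63.8]
```

View pics/tcrop.png

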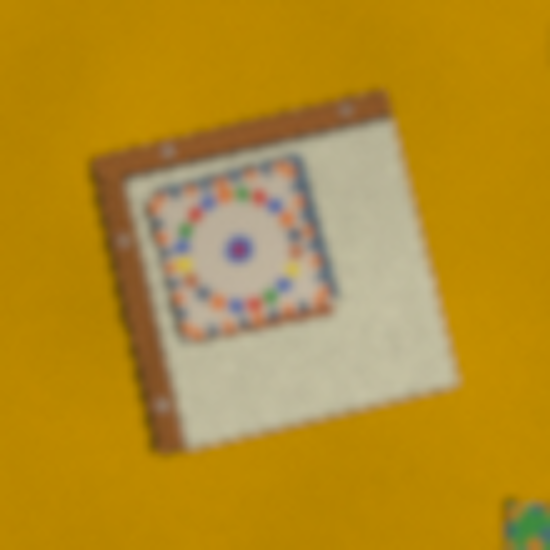

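View pics/scrop.png

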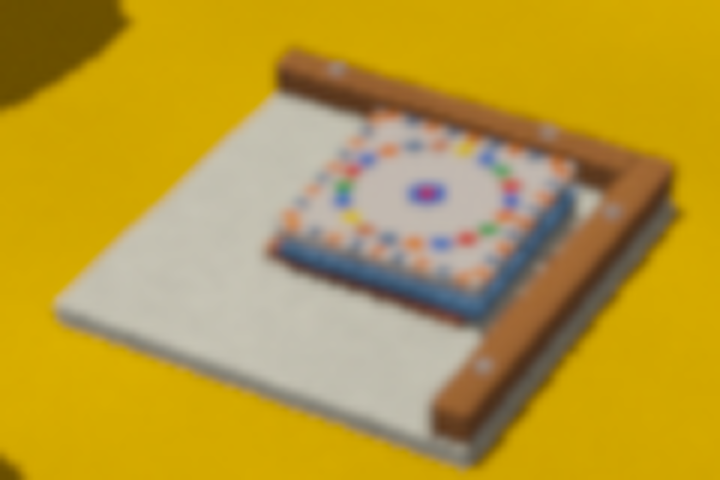

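View pics/press.png

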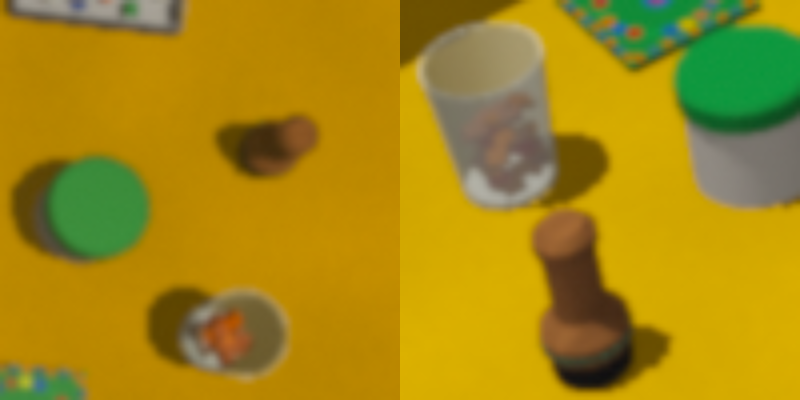

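The crops confirm the choices. The white tile with the border, dot ring and blue/red centre spot is on the board at top (318,199). The brown turned press stands alone, with its knob at top (454,193) and scene (191,279). Next come precise fits.

```bash
cat > m.py <<'E'
from h import *
def edgefit(img,n,B,axis,val,rng,z,pol,win=7,name=''):
    """sub-pixel edge along line axis=val (board frame, B=(cx,cy,th)) sampled; returns measured offsets"""
    pass
E
python3 - <<'E'
from h import *
t=np.load("top0.npz");s=np.load("scene0.npz")
img=t['p']; hsv=cv2.cvtColor(img,cv2.COLOR_RGB2HSV)
# white mask
m=((hsv[...,1]<75)&(hsv[...,2]>110)).astype(np.uint8)
m2=np.zeros_like(m); m2[160:250,285:370]=m[160:250,285:370]
nonyel=~((hsv[...,0]>18)&(hsv[...,0]<30)&(hsv[...,1]>200))
print(hsv[220,350],hsv[190,280],hsv[176,320])
cs,_=cv2.findContours(m2,cv2.RETR_EXTERNAL,cv2.CHAIN_APPROX_NONE)
c=max(cs,key=cv2.contourArea); print(cv2.contourArea(c))
hull=cv2.convexHull(c)
ap=cv2.approxPolyDP(hull,4,True)[:,0]; print(ap, onplane("top",ap,12).round(1))
# whole board contour
m3=np.zeros_like(m); m3[155:250,280:370]=nonyel[155:250,280:370]
cs,_=cv2.findContours(m3,cv2.RETR_EXTERNAL,cv2.CHAIN_APPROX_NONE)
c=max(cs,key=cv2.contourArea); ap=cv2.approxPolyDP(cv2.convexHull(c),4,True)[:,0]; print(ap,onplane("top",ap,30).round(1),onplane("top",ap,12).round(1))
cv2.imwrite("pics/masks.png",cv2.resize(np.hstack([m2[150:255,275:380],m3[150:255,275:380]])*255,None,fx=3.5,fy=3.5))
# cloud-based
for n,q in(("top",t),("scene",s)):
    P=cloud(n,q['d']).reshape(-1,3)
    for nm,lo,hi,box in(("press knob",88,115,(520,660,-420,-260)),):
        k=(P[:,2]>lo)&(P[:,2]<hi)&(P[:,0]>box[0])&(P[:,0]<box[1])&(P[:,1]>box[2])&(P[:,1]<box[3])
        if k.sum(): print(n,nm,k.sum(),P[k].mean(0).round(1),P[k].min(0).round(1),P[k].max(0).round(1))
    k=(P[:,2]>5)&(P[:,2]<16)&(P[:,0]>440)&(P[:,0]<660)&(P[:,1]>-60)&(P[:,1]<180)
    print(n,"base z",np.median(P[k],0))
E
```

```text
[ 25  43 191] [ 22 255 183] [ 14 181 141]
2889.0
[[347 174]
 [360 225]
 [308 238]
 [296 186]] [[640.7 -16.6  12. ]
 [471.3 -60.5  12. ]
 [425.8 108.1  12. ]
 [596.6 152.   12. ]]
[[346 168]
 [362 226]
 [301 239]
 [289 182]] [[656.8 -11.9  30. ]
 [466.6 -65.2  30. ]
 [421.2 129.9  30. ]
 [606.1 174.2  30. ]] [[661.1 -13.   12. ]
 [468.2 -67.   12. ]
 [422.2 130.7  12. ]
 [609.6 175.6  12. ]]
top press knob 86 [ 566.7 -344.4   95.1] [ 553.4 -361.    88.5] [ 582.1 -328.8  101.8]
top base z [507.04938985  14.24261455  10.21509951]
scene press knob 178 [ 575.8 -348.3   95.9] [ 557.2 -362.5   88. ] [ 587.6 -331.3  101.3]
scene base z [535.81191086   4.63036398  11.12036263]
```

View pics/masks.png

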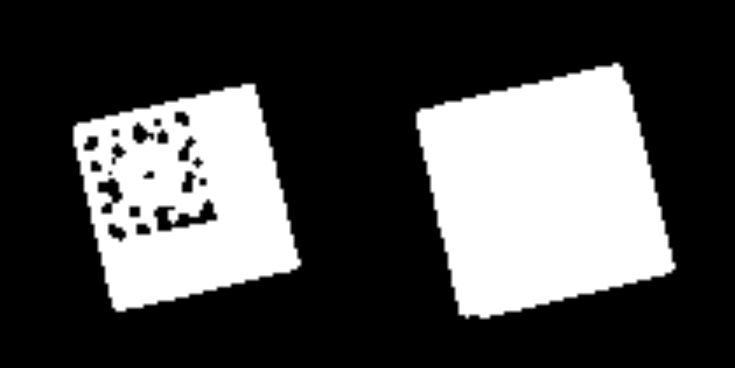

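```bash
cat > fit.py <<'E'
from h import *
from scipy.optimize import least_squares
def linefit(uv): # fitLine huber
    vx,vy,x0,y0=cv2.fitLine(uv.astype(np.float32),cv2.DIST_HUBER,0,.01,.01).ravel(); return np.array([x0,y0]),np.array([vx,vy])
S=8
def upmask(img,box,f):
    x0,y0,x1,y1=box
    a=cv2.resize(img[y0:y1,x0:x1],None,fx=S,fy=S,interpolation=cv2.INTER_CUBIC)
    return f(cv2.cvtColor(a,cv2.COLOR_RGB2HSV)).astype(np.uint8)
def big(m,box):
    cs,_=cv2.findContours(m,cv2.RETR_EXTERNAL,cv2.CHAIN_APPROX_NONE)
    c=max(cs,key=cv2.contourArea)[:,0].astype(float)
    return (c+.5)/S-.5+np.array(box[:2])
E
python3 - <<'E'
from fit import *
t=np.load("top0.npz")
box=(280,155,372,250)
cw=big(upmask(t['p'],box,lambda h:(h[...,1]<110)&(h[...,2]>100)),box)
co=big(upmask(t['p'],box,lambda h:~((h[...,0]>19)&(h[...,0]<30)&(h[...,1]>150))),box)
W=onplane("top",cw,12)[:,:2]
hull=cv2.convexHull(W.astype(np.float32))[:,0]
r=cv2.minAreaRect(W.astype(np.float32)); print("white rect",r, "want 182")
O=onplane("top",co,30)[:,:2]; print("outer z30",cv2.minAreaRect(O.astype(np.float32)))
# robust: sides of white region in board frame
def offs(B,P): 
    c,s=np.cos(B[2]),np.sin(B[2]); d=P-B[:2]; return np.stack([c*d[:,0]+s*d[:,1],-s*d[:,0]+c*d[:,1]],1)
c=np.array([534,44.]);th=0.255
B=np.array([534+0,44.,th])
W_=W
def res(B):
    q=offs(B,W_); e=[]
    x,y=q.T
    cand=np.stack([x-82,x+100,y-82,y+100],1)
    # residual to nearest side
    return cand[np.arange(len(x)),np.abs(cand).argmin(1)]
for it in range(3):
    sol=least_squares(res,B,loss='soft_l1',f_scale=1.5,x_scale=[1,1,.01]); B=sol.x
print("B",B,"rms",np.sqrt(np.mean(res(B)**2)))
q=offs(B,W_)
for nm,ax,v in(("x82",0,82),("x-100",0,-100),("y82",1,82),("y-100",1,-100)):
    k=(abs(q[:,ax]-v)<8)&(q[:,1-ax]>-85)&(q[:,1-ax]<70); p=q[k]
    f=np.polyfit(p[:,1-ax],p[:,ax],1); print(nm,k.sum(),np.polyval(f,0).round(2),"slope",f[0].round(4))
qo=offs(B,O)
print("fence outer top: x",np.percentile(qo[:,0],97),"y",np.percentile(qo[:,1],97))
np.save("B.npy",B)
c,s=np.cos(B[2]),np.sin(B[2]); R=np.array([[c,-s],[s,c]])
print("seat",B[:2]+R@[33,33])
# mark in top and scene
img=t['p']
for n,(bx) in (("top",(311,193,325,206)),("scene",(322,206,342,219))):
    im=np.load(n+"0.npz")['p']
    m=upmask(im,bx,lambda h:(h[...,0]>100)&(h[...,0]<178)&(h[...,1]>70))
    cs,_=cv2.findContours(m,cv2.RETR_EXTERNAL,cv2.CHAIN_APPROX_NONE); k=max(cs,key=cv2.contourArea)
    (u,v),sz,_=cv2.fitEllipse(k); uv=[(u+.5)/S-.5+bx[0],(v+.5)/S-.5+bx[1]]
    w=onplane(n,uv,33)[0]; print(n,"mark",uv,sz,w.round(1),"board",offs(B,w[None,:2]).round(1))
E
```

```text
white rect ((532.9603271484375, 47.45543670654297), (186.31114196777344, 186.19741821289062), 14.448540687561035) want 182
outer z30 ((536.3832397460938, 57.088844299316406), (204.0955810546875, 202.4416961669922), 14.534348487854004)
B [5.39521356e+02 5.81454308e+01 2.52633461e-01] rms 1.2934469655743672
x82 363 83.65 slope 0.0011
x-100 370 -101.58 slope -0.0001
y82 365 82.87 slope -0.0013
y-100 362 -100.85 slope 0.0012
fence outer top: x 98.26275355140103 y 100.25613683243213
seat [563.22534937  98.34643429]
top mark [317.37172746658325, 199.40167140960693] (23.186420440673828, 26.944427490234375) [549.8  80.2  33. ] board [[15.5 18.8]]
scene mark [330.7765941619873, 211.8782238960266] (19.31441879272461, 44.70112991333008) [551.9  77.9  33. ] board [[16.9 16. ]]
```

```bash
python3 - <<'E'
from fit import *
from scipy.spatial.transform import Rotation as Rr
print("tool axes cols\n",Rr.from_rotvec([2.06855954,0.30113299,-2.06850458]).as_matrix().round(4))
for n,bx in(("top",(432,182,466,208)),("scene",(178,272,214,325))):
    im=np.load(n+"0.npz")['p']
    m=upmask(im,bx,lambda h:(((h[...,0]<15)|(h[...,0]>170)|(h[...,2]<95))))
    c=big(m,bx)
    x,y=c.min(0),c.max(0); print(n,"bbox",x,y)
    if n=="scene":
        for lo,hi in((277,281),(286,291),(291,294)):
            k=(c[:,1]>lo)&(c[:,1]<hi); print(lo,c[k,0].min(),c[k,0].max())
    cv2.imwrite(f"pics/pm_{n}.png",m*255)
for n,uvs in(("top",[(454.5,193.2)]),("scene",[(191.2,279.8),(191.2,280.8)])):
    for uv in uvs: print(n,uv,[onplane(n,uv,z)[0,:2].round(1) for z in (96,100)])
E
```

```text
tool axes cols
 [[-3.000e-04  2.829e-01 -9.592e-01]
 [ 2.300e-03 -9.591e-01 -2.829e-01]
 [-1.000e+00 -2.300e-03 -4.000e-04]]
top bbox [435.0625 190.6875] [451.8125 203.0625]
scene bbox [183.6875 278.1875] [208.6875 321.6875]
277 185.5625 196.9375
286 184.1875 198.3125
291 186.5625 198.9375
top (454.5, 193.2) [array([ 568. , -345.1]), array([ 567.3, -343.8])]
scene (191.2, 279.8) [array([ 568.2, -343. ]), array([ 572.3, -344.9])]
scene (191.2, 280.8) [array([ 570.6, -344.6]), array([ 574.7, -346.4])]
```

View pics/pm_scene.png

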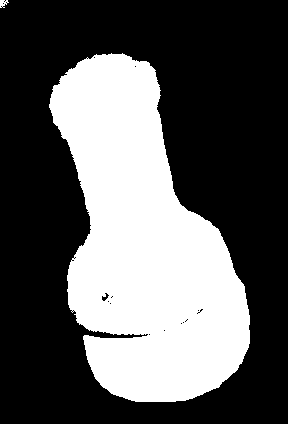

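View pics/pm_top.png

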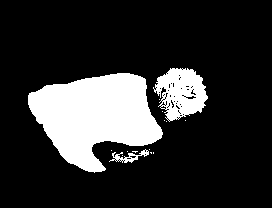

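Press axis is about (569.5, -344.5) and the two views agree to about 3 mm. Board yaw is 0.2526. Plan: shut the fingers, turn the tool 0.034 to line up with the board, and go to the -x side.

move_arm --increments '[[[0.034,0,0],[0,0,0],1],[[0,0,0],[0,-0.024,-0.03],1],[[0,0,0],[0,-0.024,-0.03],1],[[0,0,0],[0,-0.024,-0.03],1],[[0,0,0],[0,-0.024,-0.03],1]]' --grip_force 40

```text
time_s: 0.52
position: [283.6, -522.8, 230.4]
ee_rot: [2.088, 0.266, -2.088]
wrist_force: [1.1, 0.2, -0.1]
finger_gap: 25.7
```

move_arm --increments '[[[0,0,0],[0,-0.024,-0.03],1],[[0,0,0],[0,-0.024,-0.03],1],[[0,0,0],[0,-0.024,-0.03],1],[[0,0,0],[0,-0.024,-0.03],1],[[0,0,0],[0,-0.024,-0.03],1]]'

```text
time_s: 0.93
position: [399.0, -368.8, 230.9]
ee_rot: [2.087, 0.266, -2.087]
wrist_force: [0.7, -1.4, 0.8]
finger_gap: -0.0
```

move_arm --increments '[[[0,0,0],[0,-0.024,-0.03],1],[[0,0,0],[0,-0.024,-0.03],1],[[0,0,0],[0,-0.024,-0.03],1],[[0,0,0],[0,-0.024,-0.03],1]]'

```text
time_s: 1.27
position: [491.1, -245.9, 230.9]
ee_rot: [2.087, 0.266, -2.087]
wrist_force: [-0.1, -1.0, 0.0]
finger_gap: -0.1
```

```bash
cat > go.py <<'E'
import sys,numpy as np
from station import readout
from scipy.spatial.transform import Rotation as R
def show(target=None,board=None,z=None):
    s=readout.read_state(); A=R.from_rotvec(s["ee_rot"]).as_matrix(); B=np.load("B.npy")
    c,q=np.cos(B[2]),np.sin(B[2]); Rb=np.array([[c,-q],[q,c]])
    p=s["position"]; print("pos",p.round(1),"board",(Rb.T@(p[:2]-B[:2])).round(1),"yaw err of -z to board x",round(np.arctan2(-A[1,2],-A[0,2])-B[2],4),"down",A[:,0].round(4),"F",s["wrist_force"].round(1),"Fboard",(Rb.T@s["wrist_force"][:2]).round(1),"gap",round(float(s["finger_gap"]),1),"t",round(float(s["time_s"]),2))
    if board is not None: target=B[:2]+Rb@np.array(board)
    if target is not None:
        d=np.array([*target,z if z is not None else p[2]])-p
        print("target",np.array(target).round(1),"tool delta",(A.T@d).round(1))
E
python3 -c "
from go import *
show(board=(-63,20))"
```

```text
pos [ 491.1 -245.9  230.9] board [-122.9 -282.2] yaw err of -z to board x 0.0001 down [-5.e-04  3.e-04 -1.e+00] F [-0.1 -1.   0. ] Fboard [-0.4 -0.9] gap -0.1 t 1.27
target [473.5  61.8] tool delta [ 1.000e-01 -3.022e+02 -5.990e+01]
```

move_arm --increments '[[[0,0,0],[0,-0.034,-0.0067],1],[[0,0,0],[0,-0.034,-0.0067],1],[[0,0,0],[0,-0.034,-0.0067],1],[[0,0,0],[0,-0.034,-0.0067],1],[[0,0,0],[0,-0.034,-0.0067],1]]'

```text
time_s: 1.68
position: [479.8, -73.0, 230.8]
ee_rot: [2.086, 0.266, -2.088]
wrist_force: [0.0, 0.3, -0.8]
finger_gap: -0.1
```

move_arm --increments '[[[0,0,0],[0,-0.033,-0.0067],1],[[0,0,0],[0,-0.033,-0.0067],1],[[0,0,0],[0,-0.033,-0.0066],1],[[0,0,0],[0,-0.033,-0.0066],1]]'

```text
time_s: 2.02
position: [472.5, 61.3, 231.0]
ee_rot: [2.087, 0.265, -2.087]
wrist_force: [0.3, 0.3, -0.2]
finger_gap: 0.2
```

move_arm --increments '[[[0,0,0],[0.035,0,0],1],[[0,0,0],[0.035,0,0],1],[[0,0,0],[0.035,0,0],1],[[0,0,0],[0.035,0,0],1],[[0,0,0],[0.03,0,0],1]]'

```text
time_s: 2.43
position: [471.8, 60.0, 58.9]
ee_rot: [2.085, 0.266, -2.089]
wrist_force: [0.1, 0.9, -0.3]
finger_gap: 0.1
```

```bash
python3 -c "
from go import *
show(board=(-63,20),z=15.5)
from h import *
for n in ('scene','top'):
    p,d=imaging.capture(n); cv2.imwrite(f'pics/{n}1.png',p[:,:,::-1])
    b=(250,150,400,260) if n=='scene' else (270,120,400,250)
    cv2.imwrite(f'pics/{n}1c.png',cv2.resize(p[b[1]:b[3],b[0]:b[2],::-1],None,fx=4,fy=4,interpolation=cv2.INTER_CUBIC))
"
```

```text
pos [471.8  60.   58.9] board [-65.1  18.7] yaw err of -z to board x 0.0007 down [-1.9e-03  1.0e-04 -1.0e+00] F [ 0.1  0.9 -0.3] Fboard [0.3 0.8] gap 0.1 t 2.43
target [473.5  61.8] tool delta [43.4 -1.2 -2.2]
```

View pics/scene1c.png

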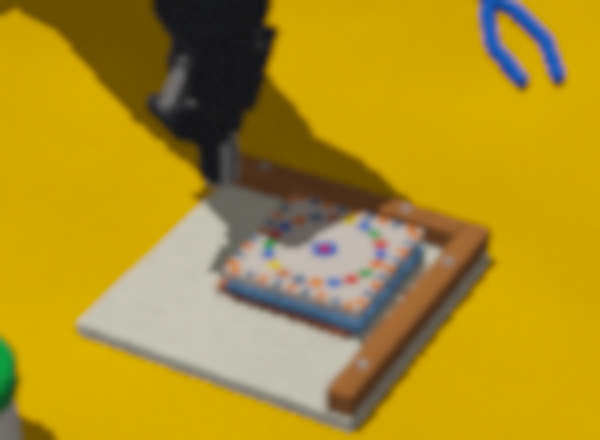

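The scene crop shows the shut gripper at crop (225,165), clear of the stack on its -x side. I'll descend to z ≈ 15.5.

move_arm --increments '[[[0,0,0],[0.02,0,0],1],[[0,0,0],[0.012,0,0],1],[[0,0,0],[0.006,0,0],1],[[0,0,0],[0.003,0,0],1],[[0,0,0],[0,0,0],1]]'

```text
time_s: 2.95
position: [473.8, 59.6, 21.2]
ee_rot: [2.088, 0.265, -2.086]
wrist_force: [-0.0, 0.1, 0.3]
finger_gap: -0.1
```

```bash
python3 -c "
from go import *
show(board=(-63,20),z=15.5)"
```

```text
pos [473.8  59.6  21.2] board [-63.3  17.8] yaw err of -z to board x 0.0002 down [ 1.e-03 -1.e-04 -1.e+00] F [-0.   0.1  0.3] Fboard [0.  0.1] gap -0.1 t 2.95
target [473.5  61.8] tool delta [ 5.7 -2.2 -0.3]
```

move_arm --increments '[[[0,0,0],[0.0055,-0.002,0],1],[[0,0,0],[0,0,-0.004],1],[[0,0,0],[0,0,-0.004],1],[[0,0,0],[0,0,-0.003],1],[[0,0,0],[0,0,-0.003],1]]'

```text
time_s: 3.37
position: [487.1, 65.2, 15.3]
ee_rot: [2.088, 0.265, -2.086]
wrist_force: [0.8, -0.5, 0.3]
finger_gap: -0.2
```

move_arm --increments '[[[0,0,0],[0,0,-0.003],1],[[0,0,0],[0,0,-0.003],1],[[0,0,0],[0,0,-0.003],1],[[0,0,0],[0,0,-0.002],1],[[0,0,0],[0,0,0],1]]'

```text
time_s: 3.78
position: [497.2, 68.0, 14.7]
ee_rot: [2.087, 0.265, -2.087]
wrist_force: [-1.3, -0.0, -0.7]
finger_gap: 0.1
```

```bash
python3 -c "
from go import *
show(board=(-27,20),z=15.5)"
```

```text
pos [497.2  68.   14.7] board [-38.5  20.1] yaw err of -z to board x 0.0002 down [ 2.e-04  1.e-04 -1.e+00] F [-1.3 -0.  -0.7] Fboard [-1.3  0.3] gap 0.1 t 3.78
target [508.4  70.8] tool delta [ -0.8   0.1 -11.5]
```

move_arm --increments '[[[0,0,0],[-0.0005,0,-0.002],1],[[0,0,0],[0,0,-0.002],1],[[0,0,0],[0,0,-0.002],1],[[0,0,0],[0,0,-0.001],1]]'

```text
time_s: 4.12
position: [503.3, 69.6, 15.1]
ee_rot: [2.085, 0.265, -2.088]
wrist_force: [-2.5, -0.9, -0.3]
finger_gap: 0.0
```

move_arm --increments '[[[0,0,0],[0,0,-0.001],1],[[0,0,0],[0,0,-0.001],1],[[0,0,0],[0,0,0],1]]'

```text
time_s: 4.37
position: [505.5, 70.2, 15.2]
ee_rot: [2.087, 0.265, -2.087]
wrist_force: [-2.9, 0.8, -0.4]
finger_gap: -0.2
```

move_arm --increments '[[[0,0,0],[0,0,-0.001],1],[[0,0,0],[0,0,-0.001],1],[[0,0,0],[0,0,0],1]]'

```text
time_s: 4.62
position: [506.1, 70.3, 15.0]
ee_rot: [2.082, 0.266, -2.091]
wrist_force: [-5.5, -1.9, 2.4]
finger_gap: 0.1
```

move_arm --increments '[[[0,0,0],[0,0,-0.001],1],[[0,0,0],[0,0,0],1]]'

```text
time_s: 4.78
position: [506.2, 70.4, 14.9]
ee_rot: [2.079, 0.266, -2.094]
wrist_force: [-8.3, -3.3, 4.5]
finger_gap: -0.0
```

move_arm --increments '[[[0,0,0],[0,0,-0.001],1],[[0,0,0],[0,0,0],1]]'

```text
time_s: 4.95
position: [506.2, 70.4, 14.7]
ee_rot: [2.076, 0.266, -2.096]
wrist_force: [-10.6, -3.8, 6.6]
finger_gap: -0.1
```

```bash
python3 -c "
from go import *
show()"
```

```text
pos [506.2  70.4  14.7] board [-29.1  20.2] yaw err of -z to board x 0.0014 down [-0.0094 -0.0016 -1.    ] F [-10.6  -3.8   6.6] Fboard [-11.2  -1. ] gap -0.1 t 4.95
```

move_arm --increments '[[[0,0,0],[0,0,0.004],1],[[0,0,0],[0,0,0.012],1],[[0,0,0],[-0.025,0,0.004],1],[[0,0,0],[-0.02,0,0],1],[[0,0,0],[0,0,0],1]]'

```text
time_s: 5.37
position: [494.7, 65.9, 65.2]
ee_rot: [2.099, 0.263, -2.073]
wrist_force: [1.4, -0.0, 1.0]
finger_gap: 0.1
```

```bash
python3 -c "
from go import *
show(board=(30,-67),z=60)"
```

```text
pos [494.7  65.9  65.2] board [-41.4  18.7] yaw err of -z to board x -0.0001 down [ 1.240e-02 -4.000e-04 -9.999e-01] F [ 1.4 -0.   1. ] Fboard [ 1.3 -0.4] gap 0.1 t 5.37
target [585.3   0.8] tool delta [  6.3  85.7 -71.4]
```

move_arm --increments '[[[0,0,0],[0,0.022,-0.018],1],[[0,0,0],[0,0.022,-0.018],1],[[0,0,0],[0,0.022,-0.018],1],[[0,0,0],[0,0.02,-0.017],1],[[0,0,0],[0,0,0],1]]'

```text
time_s: 5.78
position: [585.8, -2.4, 61.7]
ee_rot: [2.096, 0.259, -2.078]
wrist_force: [-0.1, -0.1, 0.3]
finger_gap: -0.0
```

```bash
python3 -c "
from go import *
show(board=(30,-67),z=15.5)
from h import *
for n in ('scene','top'):
    p,d=imaging.capture(n)
    b=(250,150,400,260) if n=='scene' else (270,120,400,250)
    cv2.imwrite(f'pics/{n}2c.png',cv2.resize(p[b[1]:b[3],b[0]:b[2],::-1],None,fx=4,fy=4,interpolation=cv2.INTER_CUBIC))
"
```

```text
pos [585.8  -2.4  61.7] board [ 29.7 -70.2] yaw err of -z to board x -0.0024 down [ 0.0086 -0.0018 -1.    ] F [-0.1 -0.1  0.3] Fboard [-0.1 -0. ] gap -0.0 t 5.78
target [585.3   0.8] tool delta [46.2 -3.4  0.1]
```

View pics/scene2c.png

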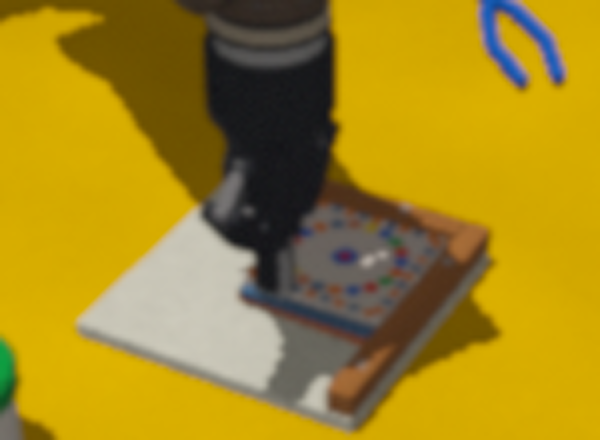

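View pics/top2c.png

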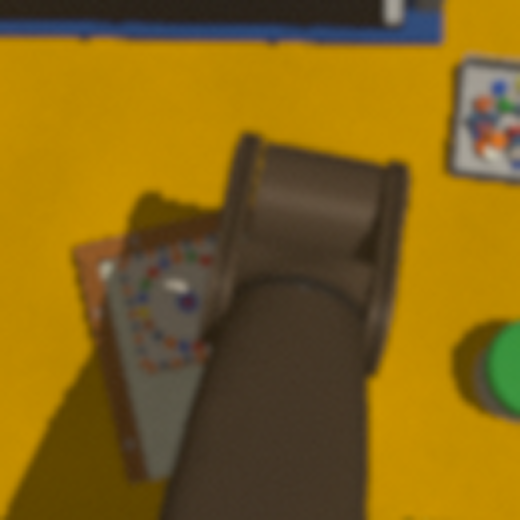

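move_arm --increments '[[[0,0,0],[0.02,0,0],1],[[0,-0.008,0],[0.015,0,0],1],[[0,0,0],[0.007,0,0],1],[[0,0,0],[0.003,0,0],1],[[0,0,0],[0,0,0],1]]'

```text
time_s: 6.3
position: [579.3, 1.3, 14.5]
ee_rot: [2.076, 0.265, -2.096]
wrist_force: [0.4, 0.6, -0.4]
finger_gap: 0.2
```

```bash
python3 -c "
from go import *
show(board=(30,-67),z=15.3)"
```

```text
pos [579.3   1.3  14.5] board [ 24.3 -65. ] yaw err of -z to board x 0.0008 down [-0.0093 -0.0015 -1.    ] F [ 0.4  0.6 -0.4] Fboard [0.5 0.5] gap 0.2 t 6.3
target [585.3   0.8] tool delta [-0.9  2.  -5.7]
```

move_arm --increments '[[[0,0.008,0],[-0.001,0,-0.005],1],[[0,0,0],[0,0,0],1],[[0,0,0],[0,-0.003,0],1],[[0,0,0],[0,-0.003,0],1]]'

```text
time_s: 6.63
position: [584.3, 7.7, 17.2]
ee_rot: [2.088, 0.265, -2.085]
wrist_force: [0.2, 0.1, -0.1]
finger_gap: 0.1
```

```bash
python3 -c "
from go import *
show(board=(30,-31),z=15.3)"
```

```text
pos [584.3   7.7  17.2] board [ 30.7 -60. ] yaw err of -z to board x -0.0001 down [ 1.7e-03 -2.0e-04 -1.0e+00] F [ 0.2  0.1 -0.1] Fboard [0.3 0.1] gap 0.1 t 6.63
target [576.3  35.6] tool delta [  1.9 -29.    0.7]
```

move_arm --increments '[[[0,0,0],[0.0015,-0.003,0],1],[[0,0,0],[0,-0.003,0],1],[[0,0,0],[0,-0.003,0],1],[[0,0,0],[0,-0.003,0],1],[[0,0,0],[0,-0.002,0],1]]'

```text
time_s: 7.05
position: [580.0, 21.4, 14.8]
ee_rot: [2.086, 0.265, -2.087]
wrist_force: [0.0, 0.5, 0.1]
finger_gap: -0.2
```

move_arm --increments '[[[0,0,0],[0,-0.002,0],1],[[0,0,0],[0,-0.002,0],1],[[0,0,0],[0,-0.002,0],1],[[0,0,0],[0,-0.001,0],1],[[0,0,0],[0,0,0],1]]'

```text
time_s: 7.47
position: [578.3, 28.2, 14.8]
ee_rot: [2.087, 0.266, -2.087]
wrist_force: [-0.4, -0.5, 0.1]
finger_gap: -0.1
```

```bash
python3 -c "
from go import *
show(board=(30,-31),z=15.3)"
```

```text
pos [578.3  28.2  14.8] board [ 30.1 -38.7] yaw err of -z to board x 0.0003 down [-1.e-04  2.e-04 -1.e+00] F [-0.4 -0.5  0.1] Fboard [-0.5 -0.4] gap -0.1 t 7.47
target [576.3  35.6] tool delta [-0.5 -7.7  0.1]
```

move_arm --increments '[[[0,0,0],[0,-0.002,0],1],[[0,0,0],[0,-0.002,0],1],[[0,0,0],[0,-0.002,0],1],[[0,0,0],[0,-0.001,0],1]]'

```text
time_s: 7.8
position: [576.8, 34.4, 14.8]
ee_rot: [2.086, 0.264, -2.085]
wrist_force: [1.0, -5.9, -0.3]
finger_gap: 0.1
```

```bash
python3 -c "
from go import *
show(board=(30,-31),z=15.3)
from h import *
for n in ('scene',):
    p,d=imaging.capture(n)
    b=(270,165,380,255)
    cv2.imwrite(f'pics/{n}3c.png',cv2.resize(p[b[1]:b[3],b[0]:b[2],::-1],None,fx=6,fy=6,interpolation=cv2.INTER_CUBIC))
"
```

```text
pos [576.8  34.4  14.8] board [ 30.1 -32.3] yaw err of -z to board x 0.0011 down [ 6.0e-04 -1.4e-03 -1.0e+00] F [ 1.  -5.9 -0.3] Fboard [-0.5 -6. ] gap 0.1 t 7.8
target [576.3  35.6] tool delta [-0.5 -1.3  0.1]
```

View pics/scene3c.png

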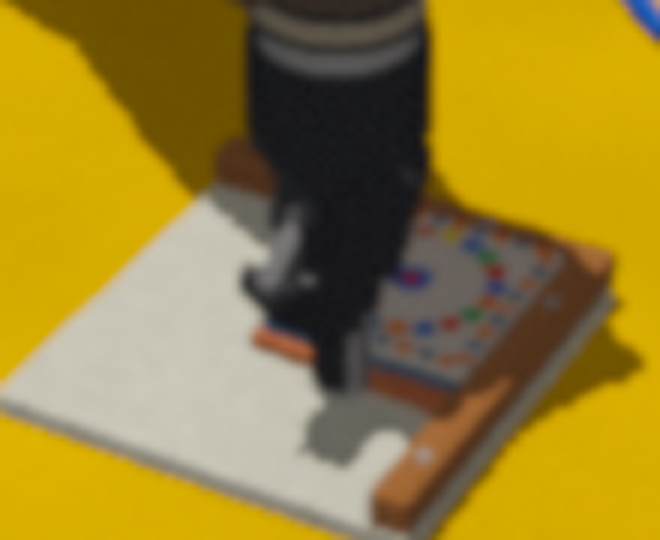

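Red still sticks out at the -y side (crop 285,345), while blue and white are ahead of it, so I'll keep tapping.

move_arm --increments '[[[0,0,0],[0,-0.001,0],1],[[0,0,0],[0,0,0],1]]'

```text
time_s: 8.02
position: [576.8, 34.4, 15.0]
ee_rot: [2.086, 0.263, -2.084]
wrist_force: [0.7, -6.8, -1.1]
finger_gap: 0.3
```

move_arm --increments '[[[0,0,0],[0,-0.001,0],1],[[0,0,0],[0,0,0],1]]'

```text
time_s: 8.18
position: [576.8, 34.5, 15.1]
ee_rot: [2.085, 0.262, -2.083]
wrist_force: [1.7, -10.0, -0.4]
finger_gap: 0.2
```

```bash
python3 -c "
from go import *
show(board=(30,-31),z=15.3)"
```

```text
pos [576.8  34.5  15.1] board [ 30.2 -32.3] yaw err of -z to board x 0.0019 down [ 0.0015 -0.0043 -1.    ] F [  1.7 -10.   -0.4] Fboard [ -0.8 -10.1] gap 0.2 t 8.18
target [576.3  35.6] tool delta [-0.2 -1.3  0.2]
```

move_arm --increments '[[[0,0,0],[0,-0.001,0],1],[[0,0,0],[0,0,0],1],[[0,0,0],[0,0.005,0],1],[[0,0,0],[0,0.02,0],1],[[0,0,0],[-0.03,0.03,0],1]]'

```text
time_s: 8.6
position: [583.9, -12.4, 38.2]
ee_rot: [2.075, 0.274, -2.102]
wrist_force: [0.1, 1.1, 0.3]
finger_gap: 0.1
```

move_arm --increments '[[[0,0,0],[-0.03,0.035,0],1],[[0,0,0],[0,0.035,0],1],[[0,0,0],[0,0.035,0],1],[[0,0,0],[0,0,0],1]]'

```text
time_s: 8.93
position: [617.3, -118.6, 73.2]
ee_rot: [2.093, 0.258, -2.083]
wrist_force: [0.3, -0.2, -0.7]
finger_gap: -0.2
```

```bash
cat > look.py <<'E'
import sys
from h import *
k=sys.argv[1]
for n in ('scene','top'):
    p,d=imaging.capture(n); np.savez(f'{n}{k}.npz',p=p,d=d)
    b=(270,175,380,255) if n=='scene' else (280,160,370,245)
    cv2.imwrite(f'pics/{n}{k}c.png',cv2.resize(p[b[1]:b[3],b[0]:b[2],::-1],None,fx=7,fy=7,interpolation=cv2.INTER_CUBIC))
E
python3 look.py 4; python3 -c "
from go import *
show()"
```

```text
pos [ 615.  -114.1   71.3] board [  30.1 -185.6] yaw err of -z to board x -0.0026 down [ 1.0e-04  1.6e-03 -1.0e+00] F [0.4 0.7 0.4] Fboard [0.6 0.6] gap 0.3 t 9.03
```

View pics/scene4c.png

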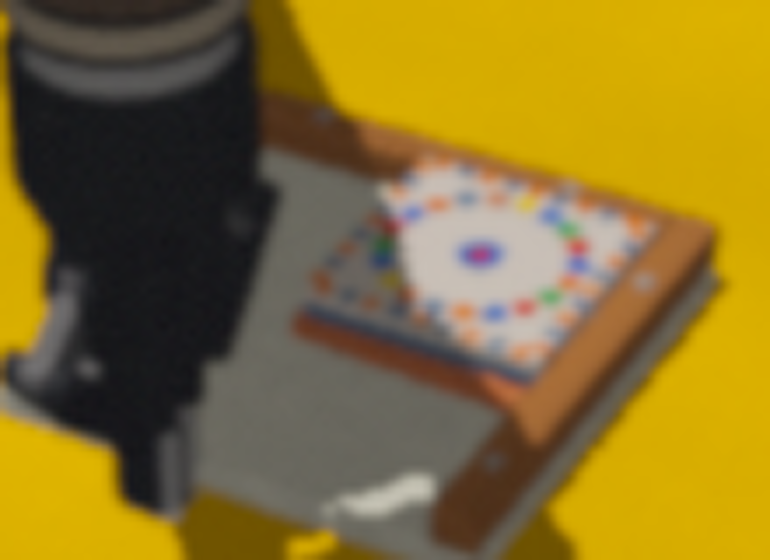

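View pics/top4c.png

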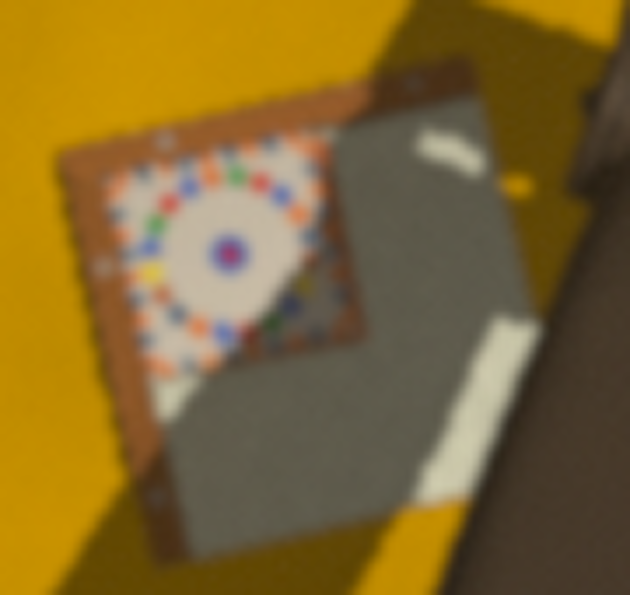

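move_arm --increments '[[[0,0,0],[-0.03,0.02,0],1],[[0,0,0],[-0.03,0.035,0],1],[[0,0,0],[0,0.035,0],1],[[0,0,0],[0,0.035,0],1],[[0,0,0],[0,0.035,0],1]]'

```text
time_s: 9.45
position: [654.7, -264.1, 128.9]
ee_rot: [2.087, 0.269, -2.086]
wrist_force: [0.8, 0.0, 0.7]
finger_gap: 0.4
```

```bash
python3 look.py 5; python3 - <<'E'
from fit import *
from go import show
show()
p=np.load("scene5.npz")['p']
b=(310,200,350,235)
a=cv2.resize(p[b[1]:b[3],b[0]:b[2],::-1],None,fx=18,fy=18,interpolation=cv2.INTER_CUBIC)
a=cv2.convertScaleAbs(a,alpha=1.5)
B=np.load("B.npy");c,s=np.cos(B[2]),np.sin(B[2]);R=np.array([[c,-s],[s,c]])
for z,col in((12,(0,0,0)),(20,(0,0,255)),(26,(255,0,0)),(33,(255,255,255))):
    q=np.array([[-16,82],[-16,-16],[82,-16]])@R.T+B[:2]
    uv=proj("scene",np.c_[q,np.full(3,z)]); 
    uv=((uv-b[:2]+.5)*18-.5); cv2.polylines(a,[uv.astype(np.int32)],False,col,1)
cv2.imwrite("pics/z5.png",a)
E
```

```text
pos [ 654.6 -268.   128.1] board [  29.9 -344.6] yaw err of -z to board x -0.0028 down [ 8.e-04 -5.e-04 -1.e+00] F [0.2 0.5 0.4] Fboard [0.3 0.4] gap 0.4 t 9.55
```

View pics/z5.png

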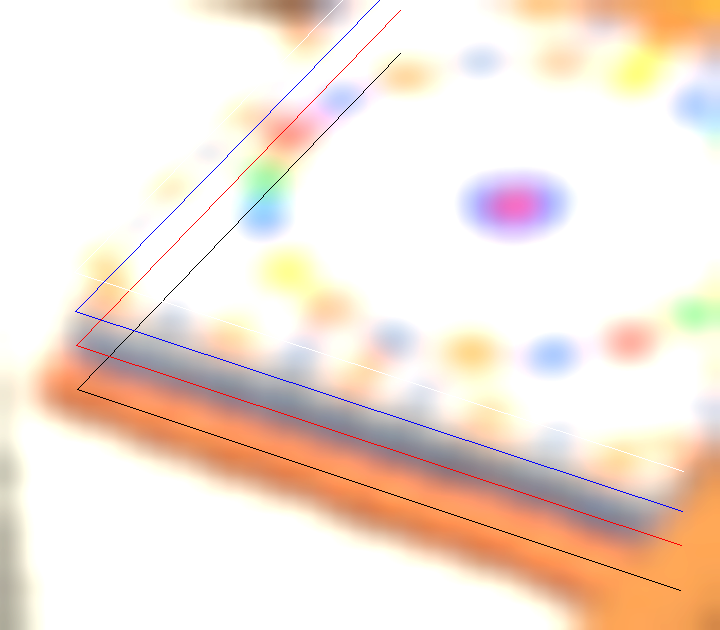

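View pics/top5c.png

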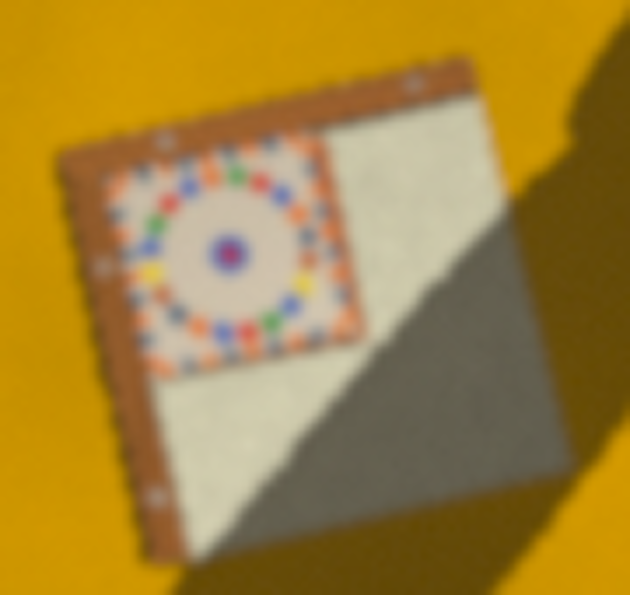

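View pics/scene5c.png

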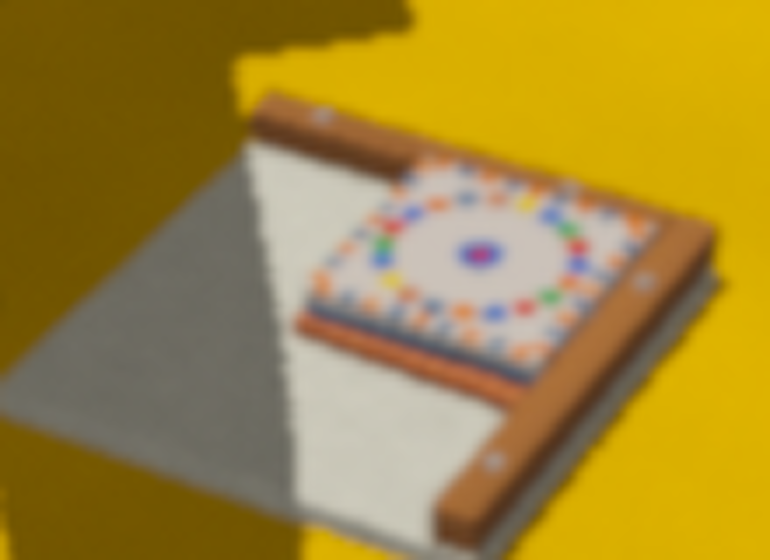

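```bash
python3 - <<'E'
from fit import *
p=np.load("scene5.npz")['p']; B=np.load("B.npy");c,s=np.cos(B[2]),np.sin(B[2]);R=np.array([[c,-s],[s,c]])
hsv=cv2.cvtColor(p,cv2.COLOR_RGB2HSV)
# vertical profiles at several columns (world-vertical projects ~vertical)
for u in (318,324,330,336):
    print(u,[(v,*p[v,u]) for v in range(216,232)])
# conversion: image dv per mm of board -y at z=20
P0=np.array([*(B[:2]+R@[33,-16]),20.]);
for nm,d in(("-y",R@[0,-1]),("-x",R@[-1,0])):
    P1=P0.copy();P1[:2]+=d; print(nm,proj("scene",P1)-proj("scene",P0))
P1=P0+[0,0,1]; print("z",proj("scene",P1)-proj("scene",P0)); print(proj("scene",P0))
E
```

```text
318 [(216, np.uint8(187), np.uint8(176), np.uint8(169)), (217, np.uint8(161), np.uint8(154), np.uint8(151)), (218, np.uint8(137), np.uint8(134), np.uint8(132)), (219, np.uint8(112), np.uint8(115), np.uint8(120)), (220, np.uint8(99), np.uint8(94), np.uint8(103)), (221, np.uint8(139), np.uint8(92), np.uint8(82)), (222, np.uint8(171), np.uint8(103), np.uint8(68)), (223, np.uint8(159), np.uint8(92), np.uint8(55)), (224, np.uint8(146), np.uint8(103), np.uint8(81)), (225, np.uint8(167), np.uint8(153), np.uint8(136)), (226, np.uint8(193), np.uint8(187), np.uint8(172)), (227, np.uint8(202), np.uint8(199), np.uint8(184)), (228, np.uint8(203), np.uint8(200), np.uint8(185)), (229, np.uint8(203), np.uint8(200), np.uint8(186)), (230, np.uint8(204), np.uint8(201), np.uint8(186)), (231, np.uint8(204), np.uint8(201), np.uint8(186))]
324 [(216, np.uint8(207), np.uint8(192), np.uint8(166)), (217, np.uint8(205), np.uint8(185), np.uint8(167)), (218, np.uint8(200), np.uint8(175), np.uint8(157)), (219, np.uint8(176), np.uint8(158), np.uint8(146)), (220, np.uint8(142), np.uint8(134), np.uint8(130)), (221, 
[... 1630 characters left out ...]
 np.uint8(121)), (221, np.uint8(206), np.uint8(172), np.uint8(149)), (222, np.uint8(204), np.uint8(163), np.uint8(136)), (223, np.uint8(186), np.uint8(146), np.uint8(119)), (224, np.uint8(150), np.uint8(128), np.uint8(114)), (225, np.uint8(106), np.uint8(101), np.uint8(101)), (226, np.uint8(99), np.uint8(82), np.uint8(86)), (227, np.uint8(150), np.uint8(94), np.uint8(76)), (228, np.uint8(178), np.uint8(106), np.uint8(67)), (229, np.uint8(170), np.uint8(97), np.uint8(55)), (230, np.uint8(149), np.uint8(90), np.uint8(59)), (231, np.uint8(154), np.uint8(127), np.uint8(107))]
-y [[-0.18802656  0.20750371]]
-x [[-0.34285841 -0.11352621]]
z [[-0.00056735 -0.31223874]]
[[330.28542607 224.17544321]]
```

Measured at scene (330,229): the red tile's lower edge is about 8 mm short of home in y. Blue and white are home. The fingers' backs are evidently recessed at the tip, so red wasn't reached. I'll redo the y tap with the flat side face (tool z), as in the x tap, after a quarter turn.

```bash
python3 -c "
from go import *
print(readout.read_state()['joint_pos'].round(2))
show(board=(28,-67),z=100)"
```

```text
[-0.53  0.45  1.57  0.    1.13  0.79]
pos [ 654.6 -268.   128.1] board [  29.9 -344.6] yaw err of -z to board x -0.0028 down [ 8.e-04 -5.e-04 -1.e+00] F [0.2 0.5 0.4] Fboard [0.3 0.4] gap 0.4 t 9.55
target [5.834e+02 3.000e-01] tool delta [  27.9 -277.6    2.7]
```

move_arm --increments '[[[-0.121,0,0],[0,0,0],1],[[-0.121,0,0],[0,0,0],1],[[-0.121,0,0],[0,0,0],1],[[-0.121,0,0],[0,0,0],1],[[-0.121,0,0],[0,0,0],1]]'

```text
time_s: 9.97
position: [653.8, -262.1, 127.4]
ee_rot: [1.707, 0.792, -1.708]
wrist_force: [0.6, -0.1, 0.4]
finger_gap: -0.0
```

move_arm --increments '[[[-0.121,0,0],[0,0,0],1],[[-0.121,0,0],[0,0,0],1],[[-0.121,0,0],[0,0,0],1],[[-0.121,0,0],[0,0,0],1],[[-0.121,0,0],[0,0,0],1]]'

```text
time_s: 10.38
position: [653.8, -262.0, 127.5]
ee_rot: [1.284, 1.163, -1.283]
wrist_force: [0.1, 1.1, -0.1]
finger_gap: 0.0
```

move_arm --increments '[[[-0.121,0,0],[0,0,0],1],[[-0.121,0,0],[0,0,0],1],[[-0.1216,0,0],[0,0,0],1],[[0,0,0],[0,0,0],1]]'

```text
time_s: 10.72
position: [653.8, -262.2, 127.5]
ee_rot: [1.017, 1.324, -1.016]
wrist_force: [0.2, 0.7, 0.1]
finger_gap: -0.1
```

```bash
python3 -c "
from go import *
show(board=(28,-67),z=60)"
```

```text
pos [ 653.8 -262.2  127.5] board [  30.6 -338.8] yaw err of -z to board x 1.5777 down [-0.0016  0.0023 -1.    ] F [0.2 0.7 0.1] Fboard [0.4 0.6] gap -0.1 t 10.72
target [5.834e+02 3.000e-01] tool delta [  68.3   -0.7 -271.6]
```

move_arm --increments '[[[0.007,0,0],[0,0,0],1],[[0,0,0],[0,0,-0.039],1],[[0,0,0],[0,0,-0.039],1],[[0,0,0],[0,0,-0.039],1],[[0,0,0],[0,0,-0.039],1]]'

```text
time_s: 11.13
position: [614.7, -111.6, 128.1]
ee_rot: [1.027, 1.316, -1.027]
wrist_force: [-0.2, 0.4, 0.4]
finger_gap: -0.0
```

move_arm --increments '[[[0,0,0],[0.02,0,-0.035],1],[[0,0,0],[0.02,0,-0.033],1],[[0,0,0],[0.02,0,-0.03],1],[[0,0,0],[0.008,0,-0.015],1],[[0,0,0],[0,0,0],1]]'

```text
time_s: 11.55
position: [584.5, -0.6, 57.4]
ee_rot: [1.021, 1.324, -1.026]
wrist_force: [-0.3, -0.1, -1.0]
finger_gap: 0.2
```

```bash
python3 -c "
from go import *
show(board=(28,-62),z=15)"
```

```text
pos [584.5  -0.6  57.4] board [ 28.8 -68.2] yaw err of -z to board x 1.5687 down [-0.0069  0.0019 -1.    ] F [-0.3 -0.1 -1. ] Fboard [-0.4 -0. ] gap 0.2 t 11.55
target [582.1   5.1] tool delta [42.4 -0.6 -6. ]
```

move_arm --increments '[[[0,0,0],[0.02,0,0],1],[[0,0,0],[0.012,0,0],1],[[0,0,0],[0.006,0,0],1],[[0,0,0],[0.0025,0,0],1],[[0,0,0],[0,0,0],1]]'

```text
time_s: 11.97
position: [587.9, -5.2, 19.6]
ee_rot: [1.025, 1.317, -1.026]
wrist_force: [-0.2, -0.2, -0.5]
finger_gap: 0.1
```

```bash
python3 -c "
from go import *
show(board=(28,-30),z=14.5)"
```

```text
pos [587.9  -5.2  19.6] board [ 31.  -73.4] yaw err of -z to board x 1.5652 down [-8.e-04  1.e-04 -1.e+00] F [-0.2 -0.2 -0.5] Fboard [-0.2 -0.1] gap 0.1 t 11.97
target [574.1  36.1] tool delta [  5.1  -3.3 -43.4]
```

move_arm --increments '[[[-0.005,0,0],[0.0045,0,0],1],[[0,0,0],[0,0,-0.006],1],[[0,0,0],[0,0,-0.006],1],[[0,0,0],[0,0,-0.006],1],[[0,0,0],[0,0,-0.005],1]]'

```text
time_s: 12.38
position: [582.1, 18.7, 15.8]
ee_rot: [1.02, 1.318, -1.02]
wrist_force: [0.4, 0.6, -0.7]
finger_gap: 0.1
```

move_arm --increments '[[[0,0,0],[0,0,-0.003],1],[[0,0,0],[0,0,-0.003],1],[[0,0,0],[0,0,-0.002],1],[[0,0,0],[0,0,0],1]]'

```text
time_s: 12.72
position: [580.0, 26.1, 15.5]
ee_rot: [1.02, 1.319, -1.02]
wrist_force: [-0.4, 1.4, 0.0]
finger_gap: -0.2
```

```bash
python3 -c "
from go import *
show(board=(28,-29),z=14.5)"
```

```text
pos [580.   26.1  15.5] board [ 31.2 -41.2] yaw err of -z to board x 1.5724 down [ 0. -0. -1.] F [-0.4  1.4  0. ] Fboard [0.  1.5] gap -0.2 t 12.72
target [573.9  37.1] tool delta [  1.   -3.2 -12.2]
```

move_arm --increments '[[[0,0,0],[0.001,0,-0.002],1],[[0,0,0],[0,0,-0.002],1],[[0,0,0],[0,0,0],1]]'

```text
time_s: 12.97
position: [578.9, 29.7, 14.3]
ee_rot: [1.02, 1.319, -1.021]
wrist_force: [0.1, 0.8, -0.7]
finger_gap: -0.3
```

move_arm --increments '[[[0,0,0],[0,0,-0.002],1],[[0,0,0],[0,0,-0.002],1],[[0,0,0],[0,0,0],1]]'

```text
time_s: 13.22
position: [578.3, 33.2, 14.5]
ee_rot: [1.02, 1.318, -1.02]
wrist_force: [0.7, -1.0, 0.2]
finger_gap: -0.2
```

move_arm --increments '[[[0,0,0],[0,0,-0.001],1],[[0,0,0],[0,0,-0.001],1],[[0,0,0],[0,0,0],1]]'

```text
time_s: 13.47
position: [577.7, 35.3, 14.5]
ee_rot: [1.02, 1.318, -1.02]
wrist_force: [0.4, -3.2, -0.8]
finger_gap: 0.5
```

```bash
python3 -c "
from go import *
show(board=(28,-29),z=14.5)"
```

```text
pos [577.7  35.3  14.5] board [ 31.2 -31.7] yaw err of -z to board x 1.5718 down [ 2.e-04 -1.e-04 -1.e+00] F [ 0.4 -3.2 -0.8] Fboard [-0.5 -3.2] gap 0.5 t 13.47
target [573.9  37.1] tool delta [-0.  -3.2 -2.7]
```

move_arm --increments '[[[0,0,0],[0,0,-0.001],1],[[0,0,0],[0,0,-0.001],1],[[0,0,0],[0,0,0],1]]'

```text
time_s: 13.72
position: [577.8, 36.9, 14.7]
ee_rot: [1.02, 1.317, -1.02]
wrist_force: [1.3, -2.7, -1.7]
finger_gap: -0.1
```

move_arm --increments '[[[0,0,0],[0,0,-0.001],1],[[0,0,0],[0,0,-0.001],1],[[0,0,0],[0,0,0],1]]'

```text
time_s: 13.97
position: [578.0, 37.3, 15.1]
ee_rot: [1.018, 1.314, -1.019]
wrist_force: [2.6, -7.9, -2.2]
finger_gap: -0.0
```

move_arm --increments '[[[0,0,0],[0,0,-0.001],1],[[0,0,0],[0,0,0],1],[[0,0,0],[0,0,0],1]]'

```text
time_s: 14.22
position: [578.0, 37.4, 15.2]
ee_rot: [1.017, 1.313, -1.02]
wrist_force: [3.6, -11.5, -3.0]
finger_gap: 0.0
```

```bash
python3 -c "
from go import *
show(board=(28,-29),z=14.5)"
```

```text
pos [578.   37.4  15.2] board [ 32.1 -29.7] yaw err of -z to board x 1.5732 down [ 0.0037 -0.005  -1.    ] F [  3.6 -11.5  -3. ] Fboard [  0.6 -12.1] gap 0.0 t 14.22
target [573.9  37.1] tool delta [ 0.7 -4.1 -0.8]
```

move_arm --increments '[[[0,0,0],[0,0,0.004],1],[[0,0,0],[0,0,0.02],1],[[0,0,0],[-0.02,0,0.03],1],[[0,0,0],[-0.035,0,0.02],1],[[0,0,0],[-0.035,0,0.02],1]]'

```text
time_s: 14.63
position: [598.1, -50.5, 103.6]
ee_rot: [1.021, 1.325, -1.022]
wrist_force: [1.7, 0.9, 0.3]
finger_gap: 0.2
```

move_arm --increments '[[[0,0,0],[0,0,0.04],1],[[0,0,0],[0,0,0.04],1],[[0,0,0],[0,0,0.04],1],[[0,0,0],[0,0,0.04],1],[[0,0,0],[0,0,0.03],1]]'

```text
time_s: 15.05
position: [647.8, -236.7, 104.5]
ee_rot: [1.023, 1.319, -1.021]
wrist_force: [0.3, 0.4, -0.5]
finger_gap: -0.0
```

```bash
cat > chk.py <<'E'
import sys
from fit import *
from go import show
show()
k=sys.argv[1]
p=np.load(f"scene{k}.npz")['p']
b=(310,200,350,235)
a=cv2.resize(p[b[1]:b[3],b[0]:b[2],::-1],None,fx=18,fy=18,interpolation=cv2.INTER_CUBIC)
a=cv2.convertScaleAbs(a,alpha=1.1)
B=np.load("B.npy");c,s=np.cos(B[2]),np.sin(B[2]);R=np.array([[c,-s],[s,c]])
cv2.imwrite(f"pics/z{k}.png",a)
for n,bx in (("top",(306,190,322,206)),("scene",(327,202,348,220))):
    im=np.load(f"{n}{k}.npz")['p']
    m=upmask(im,bx,lambda h:(h[...,0]>100)&(h[...,0]<178)&(h[...,1]>70))
    cs,_=cv2.findContours(m,cv2.RETR_EXTERNAL,cv2.CHAIN_APPROX_NONE); q=max(cs,key=cv2.contourArea)
    (u,v),sz,_=cv2.fitEllipse(q); uv=[(u+.5)/S-.5+bx[0],(v+.5)/S-.5+bx[1]]
    w=onplane(n,uv,33)[0]; print(n,"mark",np.round(uv,2),np.round(sz,1),w.round(1),"board",(R.T@(w[:2]-B[:2])).round(1))
E
python3 look.py 6;python3 chk.py 6
```

```text
pos [ 648.  -238.7  104.6] board [  30.9 -314.6] yaw err of -z to board x 1.5669 down [ 8.e-04  5.e-04 -1.e+00] F [-0.4  0.4 -0.4] Fboard [-0.3  0.5] gap 0.5 t 15.15
top mark [312.3  195.73] [23.6 24.4] [561.6  96.9  33. ] board [31. 32.]
scene mark [338.17 211.  ] [18.2 41. ] [563.3  94.   33. ] board [32.  28.7]
```

View pics/z6.png

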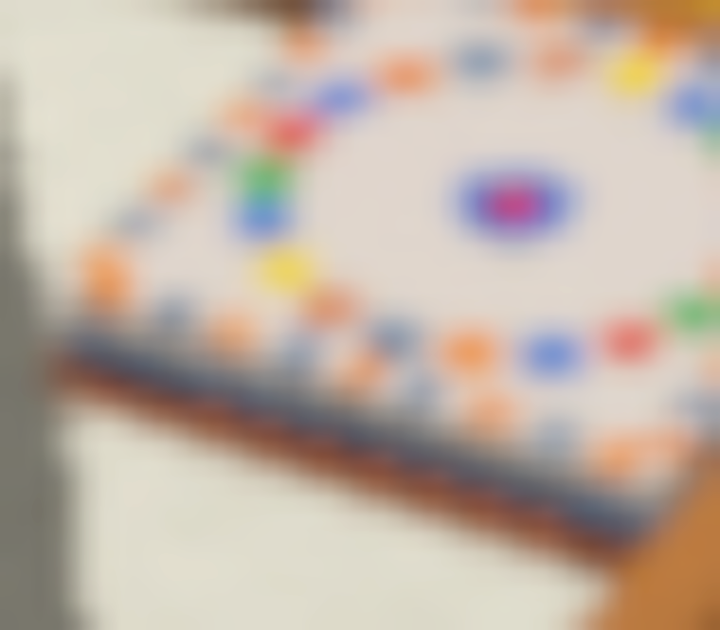

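View pics/top6c.png

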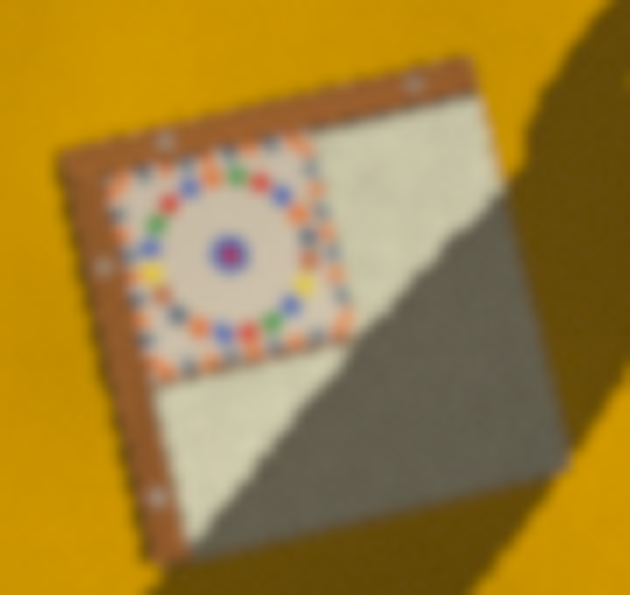

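View pics/scene6c.png

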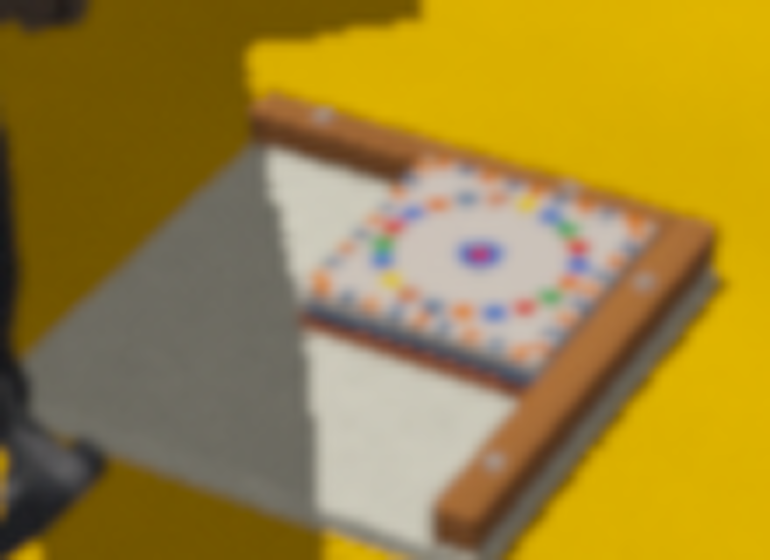

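The -y side is now flush; in zoom crop z6 the red band is about one tile thickness. The red corner may still be slightly proud in -x (zoom pixel 55,370), so I'll give a second gentle x tap with the flat face. First turn back.

move_arm --increments '[[[0.1205,0,0],[0,0,0],1],[[0.1205,0,0],[0,0,0],1],[[0.1205,0,0],[0,0,0],1],[[0.1205,0,0],[0,0,0],1],[[0.1205,0,0],[0,0,0],1]]'

```text
time_s: 15.57
position: [647.1, -232.6, 103.9]
ee_rot: [1.466, 1.024, -1.466]
wrist_force: [-0.1, -0.2, -0.6]
finger_gap: -0.1
```

move_arm --increments '[[[0.1205,0,0],[0,0,0],1],[[0.1205,0,0],[0,0,0],1],[[0.1205,0,0],[0,0,0],1],[[0.1205,0,0],[0,0,0],1],[[0.1205,0,0],[0,0,0],1]]'

```text
time_s: 15.98
position: [647.1, -232.5, 104.0]
ee_rot: [1.871, 0.597, -1.872]
wrist_force: [-0.2, -0.4, 0.2]
finger_gap: 0.1
```

move_arm --increments '[[[0.1205,0,0],[0,0,0],1],[[0.1205,0,0],[0,0,0],1],[[0.121,0,0],[0,0,0],1],[[0,0,0],[0,0,0],1]]'

```text
time_s: 16.32
position: [647.2, -232.6, 104.0]
ee_rot: [2.085, 0.272, -2.087]
wrist_force: [0.4, 0.1, 0.1]
finger_gap: 0.0
```

```bash
python3 -c "
from go import *
show(board=(-60,28),z=70)"
```

```text
pos [ 647.2 -232.6  104. ] board [  31.5 -308.5] yaw err of -z to board x 0.0035 down [-0.0016  0.0027 -1.    ] F [0.4 0.1 0.1] Fboard [ 0.4 -0. ] gap 0.0 t 16.32
target [474.4  70.3] tool delta [  35.1 -336.7   90.3]
```

move_arm --increments '[[[0,0,0],[0,-0.035,0.009],1],[[0,0,0],[0,-0.035,0.009],1],[[0,0,0],[0,-0.035,0.009],1],[[0,0,0],[0,-0.035,0.009],1],[[0,0,0],[0,-0.035,0.009],1]]'

```text
time_s: 16.73
position: [557.9, -74.5, 104.1]
ee_rot: [2.082, 0.275, -2.084]
wrist_force: [1.0, 0.2, 1.3]
finger_gap: 0.0
```

move_arm --increments '[[[0,0,0],[0,-0.035,0.009],1],[[0,0,0],[0,-0.035,0.009],1],[[0,0,0],[0,-0.035,0.009],1],[[0,0,0],[0.01,-0.035,0.009],1],[[0,0,0],[0.02,-0.022,0.009],1]]'

```text
time_s: 17.15
position: [474.6, 71.4, 76.5]
ee_rot: [2.086, 0.276, -2.077]
wrist_force: [0.5, -0.4, 0.4]
finger_gap: -0.1
```

move_arm --increments '[[[0,0,0],[0,0,0],1]]'

```text
time_s: 17.23
position: [468.1, 72.3, 70.5]
ee_rot: [2.071, 0.281, -2.092]
wrist_force: [-1.2, 0.5, -1.1]
finger_gap: -0.1
```

```bash
python3 -c "
from go import *
show(board=(-60,28),z=15)"
```

```text
pos [468.1  72.3  70.5] board [-65.6  31.6] yaw err of -z to board x 0.0124 down [-0.0105  0.0025 -0.9999] F [-1.2  0.5 -1.1] Fboard [-1.1  0.8] gap -0.1 t 17.23
target [474.4  70.3] tool delta [55.4  3.9 -6.1]
```

move_arm --increments '[[[0.008,0,0],[0.025,0,0],1],[[0,0,0],[0.017,0,0],1],[[0,0,0],[0.007,0,0],1],[[0,0,0],[0.003,0,0],1],[[0,0,0],[0,0,0],1]]'

```text
time_s: 17.65
position: [474.6, 68.2, 22.2]
ee_rot: [2.087, 0.263, -2.09]
wrist_force: [-0.5, 0.9, -0.1]
finger_gap: -0.1
```

```bash
python3 -c "
from go import *
show(board=(-30,30),z=14.5)"
```

```text
pos [474.6  68.2  22.2] board [-60.4  26. ] yaw err of -z to board x -0.0024 down [-1.3e-03  4.0e-04 -1.0e+00] F [-0.5  0.9 -0.1] Fboard [-0.2  1. ] gap -0.1 t 17.65
target [503.   79.7] tool delta [  7.7  -4.1 -30.4]
```

move_arm --increments '[[[0,0,0],[0.0075,-0.004,0],1],[[0,0,0],[0,0,-0.006],1],[[0,0,0],[0,0,-0.006],1],[[0,0,0],[0,0,-0.006],1],[[0,0,0],[0,0,-0.003],1]]'

```text
time_s: 18.07
position: [496.0, 77.4, 15.8]
ee_rot: [2.091, 0.262, -2.086]
wrist_force: [0.6, 0.3, 0.5]
finger_gap: -0.3
```

move_arm --increments '[[[0,0,0],[0,0,-0.002],1],[[0,0,0],[0,0,-0.002],1],[[0,0,0],[0,0,-0.001],1],[[0,0,0],[0,0,0],1]]'

```text
time_s: 18.4
position: [499.2, 78.5, 15.0]
ee_rot: [2.089, 0.262, -2.089]
wrist_force: [0.1, -0.2, -0.2]
finger_gap: -0.1
```

```bash
python3 -c "
from go import *
show(board=(-29,30),z=14.5)"
```

```text
pos [499.2  78.5  15. ] board [-34.   29.8] yaw err of -z to board x -0.0032 down [ 0. -0. -1.] F [ 0.1 -0.2 -0.2] Fboard [ 0.  -0.2] gap -0.1 t 18.4
target [503.9  79.9] tool delta [ 0.5 -0.2 -5. ]
```

move_arm --increments '[[[0,0,0],[0,0,-0.001],1],[[0,0,0],[0,0,-0.001],1],[[0,0,0],[0,0,-0.001],1],[[0,0,0],[0,0,0],1]]'

```text
time_s: 18.73
position: [502.1, 79.2, 15.1]
ee_rot: [2.089, 0.262, -2.088]
wrist_force: [-0.2, -0.4, 0.2]
finger_gap: 0.2
```

move_arm --increments '[[[0,0,0],[0,0,-0.001],1],[[0,0,0],[0,0,-0.001],1],[[0,0,0],[0,0,0],1]]'

```text
time_s: 18.98
position: [503.3, 79.6, 14.8]
ee_rot: [2.087, 0.262, -2.091]
wrist_force: [-1.8, -0.2, 1.6]
finger_gap: 0.1
```

move_arm --increments '[[[0,0,0],[0,0,-0.001],1],[[0,0,0],[0,0,-0.001],1],[[0,0,0],[0,0,0],1]]'

```text
time_s: 19.23
position: [505.0, 80.1, 14.7]
ee_rot: [2.086, 0.262, -2.091]
wrist_force: [-3.8, -1.7, 2.1]
finger_gap: -0.1
```

```bash
python3 -c "
from go import *
show(board=(-29,30),z=14.5)"
```

```text
pos [505.   80.1  14.7] board [-27.9  29.9] yaw err of -z to board x -0.003 down [-2.2e-03 -2.0e-04 -1.0e+00] F [-3.8 -1.7  2.1] Fboard [-4.1 -0.7] gap -0.1 t 19.23
target [503.9  79.9] tool delta [ 0.2 -0.1  1.1]
```

move_arm --increments '[[[0,0,0],[0,0,-0.001],1],[[0,0,0],[0,0,0],1]]'

```text
time_s: 19.4
position: [505.0, 80.2, 14.5]
ee_rot: [2.083, 0.262, -2.094]
wrist_force: [-6.9, -2.0, 4.2]
finger_gap: -0.1
```

move_arm --increments '[[[0,0,0],[0,0,-0.001],1],[[0,0,0],[0,0,0],1]]'

```text
time_s: 19.57
position: [505.0, 80.3, 14.2]
ee_rot: [2.08, 0.263, -2.096]
wrist_force: [-9.6, -2.6, 5.6]
finger_gap: 0.0
```

```bash
python3 -c "
from go import *
show(board=(-29,30),z=14.5)"
```

```text
pos [505.   80.3  14.2] board [-27.9  30.1] yaw err of -z to board x -0.0023 down [-0.0077 -0.001  -1.    ] F [-9.6 -2.6  5.6] Fboard [-9.9 -0.1] gap 0.0 t 19.57
target [503.9  79.9] tool delta [-0.3  0.1  1.1]
```

move_arm --increments '[[[0,0,0],[0,0,0.004],1],[[0,0,0],[0,0,0.012],1],[[0,0,0],[-0.03,0,0.01],1],[[0,0,0],[-0.035,0.01,0],1],[[0,0,0],[-0.015,0.035,0],1]]'

```text
time_s: 19.98
position: [495.2, 32.8, 98.5]
ee_rot: [2.094, 0.266, -2.079]
wrist_force: [1.4, -0.1, -0.3]
finger_gap: 0.1
```

move_arm --increments '[[[0,0,0],[0,0.035,-0.018],1],[[0,0,0],[0,0.035,-0.018],1],[[0,0,0],[0,0.035,-0.018],1],[[0,0,0],[0,0.035,-0.018],1],[[0,0,0],[0,0.035,-0.018],1]]'

```text
time_s: 20.4
position: [626.3, -118.5, 95.5]
ee_rot: [2.093, 0.26, -2.084]
wrist_force: [0.9, 0.7, 0.3]
finger_gap: 0.4
```

move_arm --increments '[[[0,0,0],[0,0.035,0],1],[[0,0,0],[0,0.035,0],1],[[0,0,0],[0,0.03,0],1]]'

```text
time_s: 20.65
position: [650.5, -216.2, 95.3]
ee_rot: [2.092, 0.259, -2.084]
wrist_force: [0.0, 0.1, -0.1]
finger_gap: 0.1
```

```bash
python3 look.py 7;python3 chk.py 7; python3 -c "
import numpy as np
p=np.load('scene7.npz')['p']
for u in (318,330,336): print(u,[(v,*map(int,p[v,u])) for v in range(217,232)])"
```

```text
pos [ 650.7 -218.8   95.7] board [  38.4 -296. ] yaw err of -z to board x -0.008 down [ 0.0053 -0.003  -1.    ] F [-0.5  0.1  1. ] Fboard [-0.4  0.3] gap -0.0 t 20.75
top mark [312.35 195.48] [22.8 26.2] [562.4  96.8  33. ] board [31.8 31.7]
scene mark [338.57 211.11] [17.9 43.6] [564.4  94.3  33. ] board [33.1 28.8]
318 [(217, 166, 153, 147), (218, 140, 134, 131), (219, 111, 112, 114), (220, 81, 84, 93), (221, 88, 68, 71), (222, 116, 74, 58), (223, 147, 119, 100), (224, 176, 166, 150), (225, 177, 173, 159), (226, 171, 168, 154), (227, 168, 165, 152), (228, 168, 165, 152), (229, 168, 165, 152), (230, 164, 161, 148), (231, 146, 143, 131)]
330 [(217, 191, 167, 155), (218, 181, 163, 156), (219, 189, 157, 143), (220, 200, 146, 115), (221, 186, 139, 111), (222, 151, 127, 114), (223, 109, 104, 105), (224, 84, 80, 87), (225, 109, 74, 68), (226, 130, 83, 62), (227, 156, 127, 107), (228, 185, 175, 159), (229, 198, 194, 179), (230, 201, 199, 184), (231, 202, 199, 184)]
336 [(217, 204, 191, 178), (218, 208, 173, 149), (219, 212, 146, 99), (220, 207, 148, 108), (221, 199, 169, 153), (222, 197, 171, 155), (223, 181, 153, 134), (224, 147, 129, 116), (225, 106, 102, 102), (226, 85, 78, 85), (227, 109, 73, 67), (228, 129, 82, 61), (229, 157, 128, 108), (230, 186, 177, 160), (231, 198, 194, 179)]
```

View pics/z7.png

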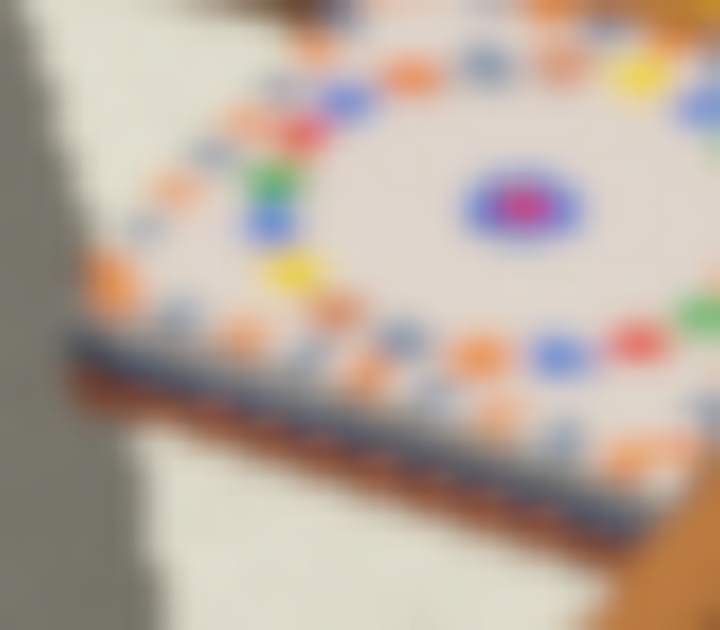

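View pics/top7c.png

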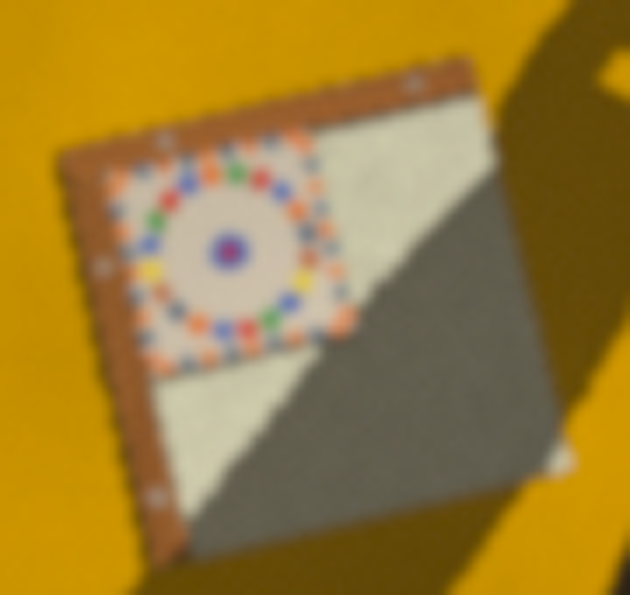

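All three are now flush: the red band at scene column 330 is 2.5 px, which is exactly 8 mm. The top view puts the mark 1.2 mm short in both axes, which is a common bias. Tap stops and the mean of the two cameras agree on mark ≈ (563.2, 95.5). Next, open the gripper above the press.

```bash
python3 -c "
from go import *
show(target=(569.5,-344.5),z=150)"
```

```text
pos [ 650.7 -218.8   95.7] board [  38.4 -296. ] yaw err of -z to board x -0.008 down [ 0.0053 -0.003  -1.    ] F [-0.5  0.1  1. ] Fboard [-0.4  0.3] gap -0.0 t 20.75
target [ 569.5 -344.5] tool delta [-54.3 102.5 109. ]
```

move_arm --increments '[[[0,0,0],[-0.027,0.005,0.01],0],[[0,0,0],[-0.027,0.02,0.022],0],[[0,0,0],[0,0.027,0.026],0],[[0,0,0],[0,0.027,0.026],0],[[0,0,0],[0,0.0235,0.025],0]]'

```text
time_s: 21.17
position: [568.8, -340.9, 150.4]
ee_rot: [2.091, 0.259, -2.083]
wrist_force: [0.2, -0.6, -0.2]
finger_gap: 60.3
```

move_arm --increments '[[[0,0,0],[0,0,0],0],[[0,0,0],[0,0,0],0],[[0,0,0],[0,0,0],0]]'

```text
time_s: 21.42
position: [568.9, -339.2, 149.0]
ee_rot: [2.09, 0.262, -2.087]
wrist_force: [-0.4, -0.5, -0.8]
finger_gap: 85.3
```

```bash
python3 -c "
from go import *
show(target=(569.5,-344.5),z=46.5)
from h import *
p,d=imaging.capture('scene'); cv2.imwrite('pics/s8.png',cv2.resize(p[180:340,120:300,::-1],None,fx=4,fy=4,interpolation=cv2.INTER_CUBIC))
"
```

```text
pos [ 568.9 -339.2  149. ] board [ -70.9 -392.1] yaw err of -z to board x -0.0034 down [ 1.3e-03  2.0e-04 -1.0e+00] F [-0.4 -0.5 -0.8] Fboard [-0.5 -0.3] gap 85.3 t 21.42
target [ 569.5 -344.5] tool delta [102.5   5.3   0.8]
```

View pics/s8.png

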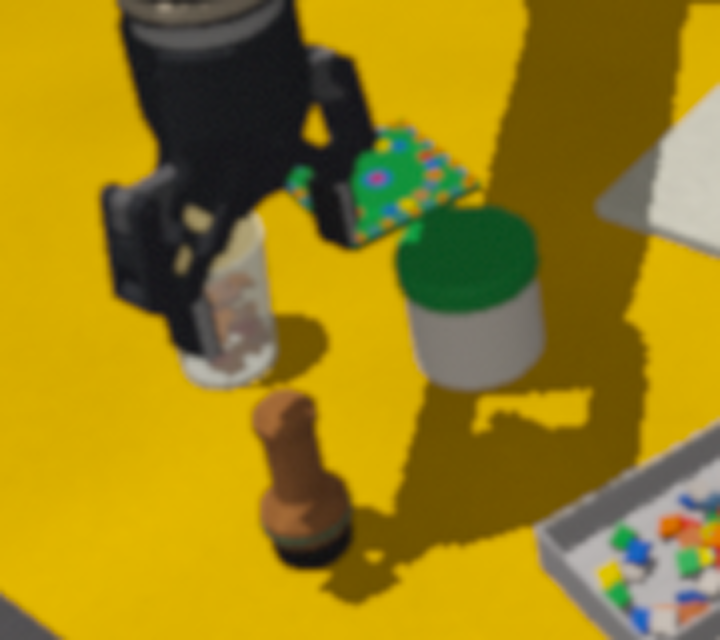

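The open fingers straddle the press (crop 285,400), so I'll descend.

move_arm --increments '[[[0,0,0],[0.02,0.005,0.001],0],[[0,0,0],[0.025,0,0],0],[[0,0,0],[0.025,0,0],0],[[0,0,0],[0.02,0,0],0],[[0,0,0],[0.01,0,0],0]]'

```text
time_s: 21.88
position: [568.1, -341.9, 45.3]
ee_rot: [2.086, 0.268, -2.092]
wrist_force: [-0.7, -0.1, -0.1]
finger_gap: 85.6
```

move_arm --increments '[[[0,0,0],[0.002,0,0],0],[[0,0,0],[0,0,0],0]]'

```text
time_s: 22.05
position: [569.1, -343.9, 46.5]
ee_rot: [2.088, 0.264, -2.089]
wrist_force: [-0.1, 1.0, 0.2]
finger_gap: 85.2
```

```bash
python3 -c "
from go import *
show(target=(569.5,-344.5),z=46.5)
from h import *
p,d=imaging.capture('scene'); cv2.imwrite('pics/s9.png',cv2.resize(p[220:330,130:270,::-1],None,fx=5,fy=5,interpolation=cv2.INTER_CUBIC))
"
```

```text
pos [ 569.1 -343.9   46.5] board [ -71.8 -396.6] yaw err of -z to board x -0.0018 down [-6.e-04  7.e-04 -1.e+00] F [-0.1  1.   0.2] Fboard [0.2 1. ] gap 85.2 t 22.05
target [ 569.5 -344.5] tool delta [ 0.   0.7 -0.2]
```

View pics/s9.png

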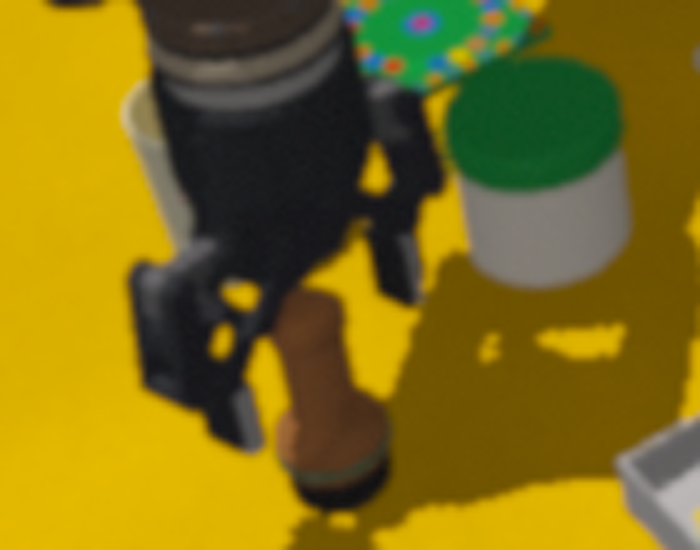

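The stem at crop (325,350) lies midway between the pads at (240,420) and (405,270). I'll close.

move_arm --increments '[[[0,0,0],[0,0,0],0.5],[[0,0,0],[0,0,0],0.58],[[0,0,0],[0,0,0],0.64],[[0,0,0],[0,0,0],0.68],[[0,0,0],[0,0,0],1]]' --grip_force 50

```text
time_s: 22.52
position: [569.0, -345.3, 47.7]
ee_rot: [2.089, 0.261, -2.087]
wrist_force: [-0.4, -1.0, -0.0]
finger_gap: 28.0
```

move_arm --increments '[[[0,0,0],[0,0,0],1],[[0,0,0],[0,0,0],1],[[0,0,0],[0,0,0],1]]'

```text
time_s: 22.77
position: [568.9, -345.3, 47.3]
ee_rot: [2.089, 0.261, -2.088]
wrist_force: [-0.5, -1.3, 0.4]
finger_gap: 28.0
```

```bash
python3 -c "
from go import *
show(target=(569.5,-344.5),z=160)
from h import *
p,d=imaging.capture('scene'); cv2.imwrite('pics/s10.png',cv2.resize(p[220:330,130:270,::-1],None,fx=5,fy=5,interpolation=cv2.INTER_CUBIC))
"
```

```text
pos [ 568.9 -345.3   47.3] board [ -72.3 -398. ] yaw err of -z to board x -0.0033 down [ 8.e-04 -8.e-04 -1.e+00] F [-0.5 -1.3  0.4] Fboard [-0.8 -1.1] gap 28.0 t 22.77
target [ 569.5 -344.5] tool delta [-112.7   -0.5   -0.8]
```

View pics/s10.png

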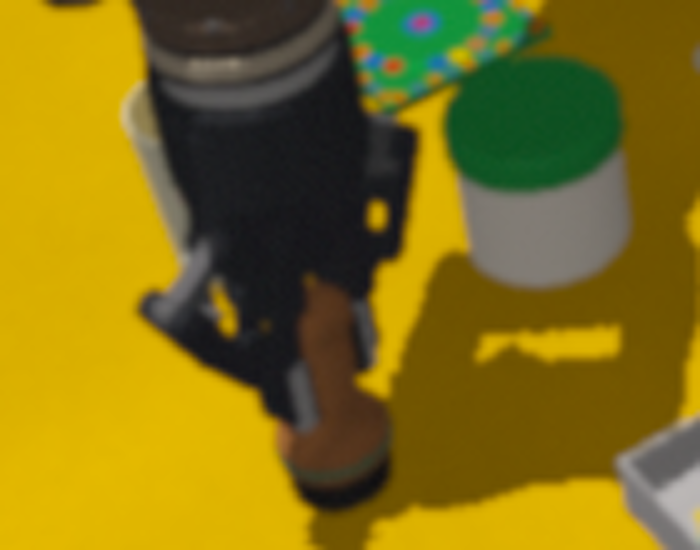

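Gripped with gap 28.0. I'll lift clear of the tub (sole above 100 mm), then carry.

move_arm --increments '[[[0,0,0],[-0.01,0,0],1],[[0,0,0],[-0.025,0,0],1],[[0,0,0],[-0.03,0,0],1],[[0,0,0],[-0.03,0,0],1],[[0,0,0],[-0.025,0,0],1]]'

```text
time_s: 23.23
position: [568.5, -344.6, 169.0]
ee_rot: [2.089, 0.262, -2.089]
wrist_force: [0.5, -0.3, -1.2]
finger_gap: 28.2
```

```bash
python3 -c "
from go import *
show(target=(563.2,95.5),z=165)"
```

```text
pos [ 568.5 -344.6  169. ] board [ -72.6 -397.2] yaw err of -z to board x -0.0032 down [-2.e-04  4.e-04 -1.e+00] F [ 0.5 -0.3 -1.2] Fboard [ 0.4 -0.4] gap 28.2 t 23.23
target [563.2  95.5] tool delta [   4.1 -427.8 -103.5]
```

move_arm --increments '[[[0,0,0],[0,-0.02,-0.005],1],[[0,0,0],[0,-0.034,-0.008],1],[[0,0,0],[0,-0.034,-0.008],1],[[0,0,0],[0,-0.034,-0.008],1],[[0,0,0],[0,-0.034,-0.008],1]]'

```text
time_s: 23.65
position: [565.0, -182.8, 166.8]
ee_rot: [2.088, 0.263, -2.091]
wrist_force: [1.2, 0.4, -1.7]
finger_gap: 28.0
```

move_arm --increments '[[[0,0,0],[0,-0.034,-0.008],1],[[0,0,0],[0,-0.034,-0.008],1],[[0,0,0],[0,-0.034,-0.008],1],[[0,0,0],[0,-0.034,-0.008],1],[[0,0,0],[0,-0.034,-0.008],1]]'

```text
time_s: 24.07
position: [561.8, -8.1, 166.9]
ee_rot: [2.088, 0.263, -2.091]
wrist_force: [0.1, 0.2, -1.4]
finger_gap: 28.0
```

move_arm --increments '[[[0,0,0],[0,-0.034,-0.008],1],[[0,0,0],[0,-0.034,-0.009],1],[[0,0,0],[0,-0.022,-0.007],1],[[0,0,0],[0,-0.01,-0.003],1],[[0,0,0],[0,0,0],1]]'

```text
time_s: 24.48
position: [563.6, 95.6, 166.8]
ee_rot: [2.086, 0.266, -2.088]
wrist_force: [-1.0, -0.5, -1.4]
finger_gap: 28.4
```

```bash
python3 -c "
from go import *
show(target=(563.2,95.5),z=95)"
```

```text
pos [563.6  95.6 166.8] board [32.7 30.3] yaw err of -z to board x 0.0001 down [-1.2e-03  4.0e-04 -1.0e+00] F [-1.  -0.5 -1.4] Fboard [-1.1 -0.2] gap 28.4 t 24.48
target [563.2  95.5] tool delta [71.8  0.1  0.3]
```

Descend to TCP z ≈ 97 (sole about 15 mm above the tile) and look.

move_arm --increments '[[[0,0,0],[0.02,0,0],1],[[0,0,0],[0.02,0,0],1],[[0,0,0],[0.02,0,0],1],[[0,0,0],[0.01,0,0],1],[[0,0,0],[0,0,0],1]]'

```text
time_s: 24.9
position: [562.0, 92.3, 93.8]
ee_rot: [2.083, 0.261, -2.097]
wrist_force: [-0.1, -0.2, -2.1]
finger_gap: 28.4
```

```bash
python3 look.py 11; python3 -c "
from go import *
show(target=(563.2,95.5),z=85)"
```

```text
pos [564.5  92.7  97.2] board [32.8 27.2] yaw err of -z to board x -0.0043 down [-4.e-04 -2.e-04 -1.e+00] F [-0.2 -0.4 -0.5] Fboard [-0.3 -0.3] gap 28.1 t 25.0
target [563.2  95.5] tool delta [12.2 -3.1  0.5]
```

View pics/scene11c.png

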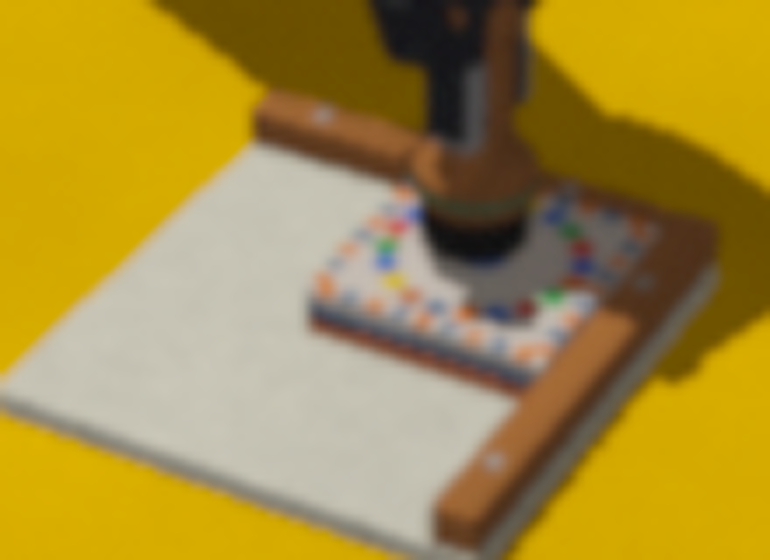

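View pics/top11c.png

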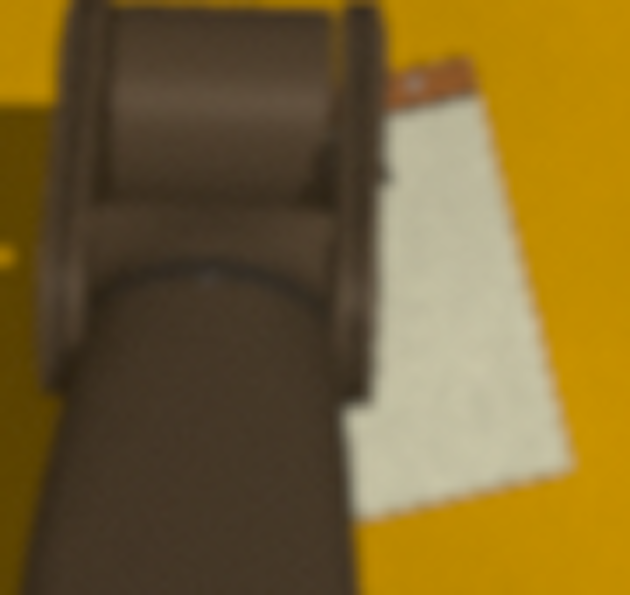

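```bash
cat > sole.py <<'E'
import sys
from fit import *
from station import readout
k=sys.argv[1]; h=float(sys.argv[2])  # sole bottom z
p=np.load(f"scene{k}.npz")['p']
bx=(322,190,355,222)
m=upmask(p,bx,lambda q:(q[...,2]<62))
cs,_=cv2.findContours(m,cv2.RETR_EXTERNAL,cv2.CHAIN_APPROX_NONE)
cv2.imwrite(f"pics/sm{k}.png",np.hstack([m*255]))
a=cv2.resize(p[bx[1]:bx[3],bx[0]:bx[2],::-1],None,fx=18,fy=18,interpolation=cv2.INTER_CUBIC)
cv2.imwrite(f"pics/sz{k}.png",a)
for u in (336,338,340): print(u,[(v,int(p[v,u].max())) for v in range(200,222)])
for v in (204,206,208,209): print(v,[(u,int(p[v,u].max())) for u in range(326,352)])
t=np.linspace(0,2*np.pi,361)
for nm,c in(("over mark avg",(563.4,95.5)),("tcp",readout.read_state()["position"][:2])):
    e=proj("scene",np.c_[c[0]+21*np.cos(t),c[1]+21*np.sin(t),np.full(361,h)])
    print(nm,"sole bottom ellipse u",e[:,0].min().round(2),e[:,0].max().round(2),"v",e[:,1].min().round(2),e[:,1].max().round(2))
E
python3 sole.py 11 48.7
```

```text
336 [(200, 89), (201, 87), (202, 83), (203, 75), (204, 61), (205, 61), (206, 59), (207, 42), (208, 24), (209, 18), (210, 18), (211, 28), (212, 54), (213, 87), (214, 101), (215, 119), (216, 145), (217, 142), (218, 143), (219, 170), (220, 186), (221, 189)]
338 [(200, 83), (201, 81), (202, 80), (203, 75), (204, 61), (205, 61), (206, 62), (207, 44), (208, 25), (209, 20), (210, 18), (211, 28), (212, 56), (213, 81), (214, 96), (215, 101), (216, 103), (217, 103), (218, 103), (219, 106), (220, 137), (221, 180)]
340 [(200, 80), (201, 80), (202, 81), (203, 75), (204, 62), (205, 63), (206, 57), (207, 40), (208, 24), (209, 16), (210, 20), (211, 33), (212, 63), (213, 83), (214, 97), (215, 102), (216, 103), (217, 99), (218, 92), (219, 94), (220, 108), (221, 154)]
204 [(326, 171), (327, 173), (328, 164), (329, 141), (330, 82), (331, 65), (332, 65), (333, 63), (334, 59), (335, 59), (336, 61), (337, 61), (338, 61), (339, 61), (340, 62), (341, 62), (342, 60), (343, 61), (344, 60), (345, 73), (346, 93), (347, 98), (348, 88), (349, 86), (350, 82), (351, 81)]
206 [(326, 187), (327, 178), (328, 156), (329
[... 265 characters left out ...]
, (327, 192), (328, 190), (329, 166), (330, 109), (331, 48), (332, 23), (333, 21), (334, 22), (335, 22), (336, 24), (337, 25), (338, 25), (339, 22), (340, 24), (341, 21), (342, 19), (343, 19), (344, 37), (345, 71), (346, 94), (347, 100), (348, 99), (349, 90), (350, 86), (351, 81)]
209 [(326, 156), (327, 180), (328, 190), (329, 174), (330, 129), (331, 70), (332, 32), (333, 22), (334, 21), (335, 19), (336, 18), (337, 18), (338, 20), (339, 18), (340, 16), (341, 17), (342, 21), (343, 26), (344, 50), (345, 79), (346, 99), (347, 103), (348, 102), (349, 98), (350, 91), (351, 88)]
over mark avg sole bottom ellipse u 330.55 346.75 v 201.27 210.54
tcp sole bottom ellipse u 330.1 346.33 v 201.88 211.18
```

View pics/sz11.png

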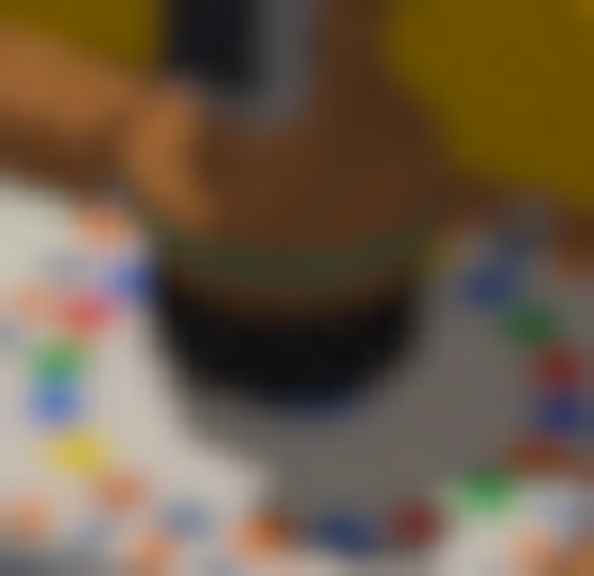

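Sole axis column ≈ 337.5 against the mark's 338.57, and the bottom edge is about 1.2 px low, so it needs ≈ +4.5 mm in board y. I'll correct while descending to a 5 mm gap and recheck.

move_arm --increments '[[[0,0,0],[0.004,-0.0025,0],1],[[0,0,0],[0.004,-0.002,0],1],[[0,0,0],[0.002,0,0],1],[[0,0,0],[0,0,0],1],[[0,0,0],[0,0,0],1]]'

```text
time_s: 25.42
position: [563.2, 98.1, 87.1]
ee_rot: [2.089, 0.262, -2.088]
wrist_force: [0.2, 0.2, -1.0]
finger_gap: 28.0
```

```bash
python3 look.py 12; python3 -c "
from go import *
show(target=(563.2,95.5),z=85)"; python3 sole.py 12 38.5
```

```text
pos [563.4  98.   87.3] board [33.  32.6] yaw err of -z to board x -0.003 down [ 5.e-04 -0.e+00 -1.e+00] F [ 0.4  0.1 -2.3] Fboard [ 0.4 -0. ] gap 28.6 t 25.52
target [563.2  95.5] tool delta [2.3 2.4 0.8]
336 [(200, 85), (201, 87), (202, 86), (203, 85), (204, 76), (205, 64), (206, 63), (207, 62), (208, 45), (209, 27), (210, 18), (211, 21), (212, 38), (213, 70), (214, 121), (215, 167), (216, 179), (217, 187), (218, 196), (219, 202), (220, 199), (221, 192)]
338 [(200, 90), (201, 89), (202, 88), (203, 85), (204, 77), (205, 64), (206, 60), (207, 64), (208, 50), (209, 29), (210, 18), (211, 17), (212, 22), (213, 53), (214, 92), (215, 113), (216, 114), (217, 120), (218, 127), (219, 144), (220, 178), (221, 195)]
340 [(200, 86), (201, 84), (202, 82), (203, 79), (204, 76), (205, 65), (206, 60), (207, 64), (208, 51), (209, 30), (210, 20), (211, 21), (212, 23), (213, 48), (214, 86), (215, 100), (216, 102), (217, 98), (218, 94), (219, 107), (220, 140), (221, 176)]
204 [(326, 171), (327, 174), (328, 171), (329, 175), (330, 159), (331, 118), (332, 82), (333, 74), (334, 75), (335, 75), (336, 76), (
[... 475 characters left out ...]
), (327, 192), (328, 195), (329, 195), (330, 190), (331, 162), (332, 93), (333, 31), (334, 29), (335, 37), (336, 45), (337, 50), (338, 50), (339, 51), (340, 51), (341, 51), (342, 51), (343, 44), (344, 35), (345, 28), (346, 35), (347, 63), (348, 86), (349, 89), (350, 86), (351, 81)]
209 [(326, 157), (327, 181), (328, 194), (329, 197), (330, 192), (331, 164), (332, 98), (333, 35), (334, 22), (335, 22), (336, 27), (337, 29), (338, 29), (339, 29), (340, 30), (341, 31), (342, 28), (343, 25), (344, 21), (345, 19), (346, 38), (347, 71), (348, 93), (349, 97), (350, 92), (351, 89)]
over mark avg sole bottom ellipse u 330.55 346.68 v 204.46 213.77
tcp sole bottom ellipse u 331.19 347.3 v 204.06 213.35
```

View pics/sz12.png

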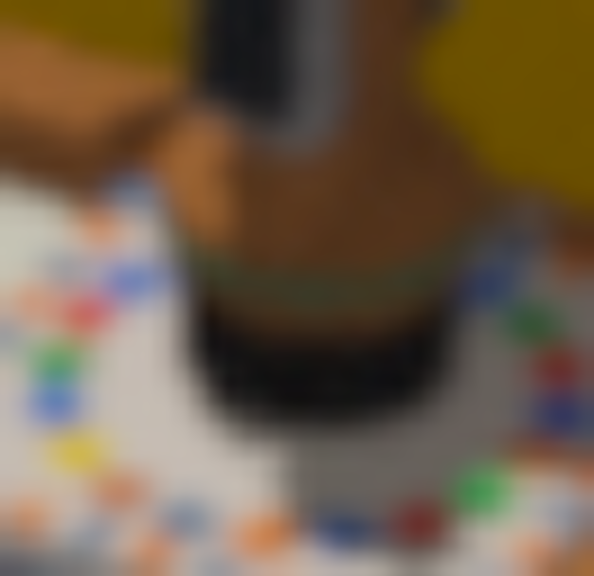

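Picture 12 was taken settled, unlike 11: sole axis column 339.25 and bottom edge 213.2, against 338.57 and 214.0 wanted. That gives about -3 mm in board y. I'll correct, settle and recheck.

move_arm --increments '[[[0,0,0],[0.001,0.003,0],1],[[0,0,0],[0,0,0],1],[[0,0,0],[0,0,0],1],[[0,0,0],[0,0,0],1]]'

```text
time_s: 25.85
position: [564.0, 94.9, 86.0]
ee_rot: [2.089, 0.262, -2.089]
wrist_force: [-0.4, 0.2, -1.5]
finger_gap: 28.3
```

```bash
python3 look.py 13; python3 -c "
from go import *
show(target=(563.2,95.5),z=85)"; python3 sole.py 13 37.5
```

```text
pos [564.  95.  86.] board [32.9 29.5] yaw err of -z to board x -0.0033 down [ 0.  0. -1.] F [-0.7  0.3 -1.5] Fboard [-0.6  0.5] gap 28.0 t 25.95
target [563.2  95.5] tool delta [ 1.  -0.7  0.6]
336 [(200, 86), (201, 87), (202, 87), (203, 89), (204, 87), (205, 80), (206, 64), (207, 62), (208, 66), (209, 49), (210, 26), (211, 17), (212, 18), (213, 26), (214, 58), (215, 108), (216, 152), (217, 168), (218, 174), (219, 182), (220, 191), (221, 191)]
338 [(200, 89), (201, 89), (202, 88), (203, 86), (204, 84), (205, 77), (206, 64), (207, 58), (208, 63), (209, 51), (210, 28), (211, 16), (212, 20), (213, 22), (214, 49), (215, 85), (216, 101), (217, 104), (218, 104), (219, 120), (220, 161), (221, 189)]
340 [(200, 85), (201, 84), (202, 82), (203, 81), (204, 80), (205, 77), (206, 66), (207, 61), (208, 65), (209, 51), (210, 30), (211, 20), (212, 19), (213, 22), (214, 52), (215, 86), (216, 100), (217, 99), (218, 93), (219, 95), (220, 116), (221, 169)]
204 [(326, 172), (327, 174), (328, 167), (329, 158), (330, 120), (331, 92), (332, 102), (333, 107), (334, 99), (335, 87), (336, 87), (337, 86), (338
[... 460 characters left out ...]
), (327, 193), (328, 195), (329, 190), (330, 169), (331, 118), (332, 60), (333, 44), (334, 56), (335, 63), (336, 66), (337, 63), (338, 63), (339, 63), (340, 65), (341, 66), (342, 62), (343, 55), (344, 51), (345, 44), (346, 54), (347, 80), (348, 94), (349, 90), (350, 86), (351, 82)]
209 [(326, 157), (327, 181), (328, 194), (329, 193), (330, 171), (331, 118), (332, 56), (333, 29), (334, 36), (335, 45), (336, 49), (337, 49), (338, 51), (339, 51), (340, 51), (341, 50), (342, 44), (343, 35), (344, 29), (345, 32), (346, 53), (347, 82), (348, 98), (349, 97), (350, 91), (351, 88)]
over mark avg sole bottom ellipse u 330.55 346.67 v 204.77 214.09
tcp sole bottom ellipse u 330.57 346.7 v 204.94 214.26
```

Centred: column 338.7 against 338.6, bottom edge 214.1 against 214.3. Now press down in small steps.

move_arm --increments '[[[0,0,0],[0.002,0,0],1],[[0,0,0],[0.002,0,0],1],[[0,0,0],[0,0,0],1],[[0,0,0],[0,0,0],1]]'

```text
time_s: 26.28
position: [563.8, 95.0, 81.8]
ee_rot: [2.088, 0.262, -2.089]
wrist_force: [-0.0, 0.5, -0.0]
finger_gap: 27.9
```

move_arm --increments '[[[0,0,0],[0.001,0,0],1],[[0,0,0],[0.001,0,0],1],[[0,0,0],[0,0,0],1],[[0,0,0],[0,0,0],1]]'

```text
time_s: 26.62
position: [564.1, 95.0, 80.3]
ee_rot: [2.089, 0.262, -2.089]
wrist_force: [-0.9, 0.5, 0.5]
finger_gap: 28.2
```

move_arm --increments '[[[0,0,0],[0.001,0,0],1],[[0,0,0],[0.001,0,0],1],[[0,0,0],[0,0,0],1],[[0,0,0],[0,0,0],1]]'

```text
time_s: 26.95
position: [564.2, 95.0, 78.4]
ee_rot: [2.089, 0.262, -2.088]
wrist_force: [-0.8, 0.3, 3.0]
finger_gap: 27.8
```

move_arm --increments '[[[0,0,0],[0.001,0,0],1],[[0,0,0],[0.001,0,0],1],[[0,0,0],[0.0005,0,0],1],[[0,0,0],[0,0,0],1],[[0,0,0],[0,0,0],1]]'

```text
time_s: 27.37
position: [564.5, 95.0, 76.2]
ee_rot: [2.09, 0.262, -2.088]
wrist_force: [-2.2, -0.3, 6.1]
finger_gap: 28.3
```

move_arm --increments '[[[0,0,0],[0,0,0],1],[[0,0,0],[0,0,0],1]]'

```text
time_s: 27.53
position: [564.4, 95.0, 76.2]
ee_rot: [2.09, 0.262, -2.088]
wrist_force: [-2.0, -0.2, 5.6]
finger_gap: 28.4
```

```bash
python3 look.py 14; python3 -c "
from go import *
show(target=(563.2,95.5),z=75.5)
from h import *
p=np.load('scene14.npz')['p']; cv2.imwrite('pics/z14.png',cv2.resize(p[170:240,300:370,::-1],None,fx=8,fy=8,interpolation=cv2.INTER_CUBIC))
for u in (318,330): print(u,[(v,*map(int,p[v,u])) for v in range(217,231)])
"; python3 sole.py 14 33
```

```text
pos [564.4  95.   76.2] board [33.3 29.4] yaw err of -z to board x -0.0032 down [ 0.001  0.    -1.   ] F [-2.1 -1.5  5.5] Fboard [-2.4 -0.9] gap 28.0 t 27.63
target [563.2  95.5] tool delta [ 0.7 -0.8  1.1]
318 [(217, 160, 148, 142), (218, 134, 128, 125), (219, 107, 107, 109), (220, 78, 81, 91), (221, 86, 66, 68), (222, 117, 77, 61), (223, 152, 125, 108), (224, 183, 174, 158), (225, 196, 192, 177), (226, 198, 195, 180), (227, 198, 195, 181), (228, 197, 194, 179), (229, 197, 194, 179), (230, 198, 195, 181)]
330 [(217, 185, 161, 150), (218, 175, 157, 151), (219, 183, 151, 137), (220, 194, 141, 111), (221, 180, 134, 106), (222, 145, 122, 109), (223, 104, 100, 101), (224, 81, 77, 84), (225, 104, 69, 63), (226, 124, 79, 58), (227, 151, 123, 102), (228, 180, 170, 154), (229, 193, 189, 174), (230, 196, 193, 179)]
336 [(200, 45), (201, 69), (202, 80), (203, 84), (204, 87), (205, 88), (206, 88), (207, 86), (208, 80), (209, 66), (210, 61), (211, 65), (212, 50), (213, 27), (214, 23), (215, 60), (216, 105), (217, 123), (218, 129), (219, 140), (220, 160), (221, 179)]
338 [(200, 75), (201, 82), (2
[... 1084 characters left out ...]
4), (327, 193), (328, 194), (329, 186), (330, 159), (331, 113), (332, 83), (333, 84), (334, 83), (335, 78), (336, 80), (337, 79), (338, 79), (339, 79), (340, 78), (341, 78), (342, 79), (343, 77), (344, 71), (345, 64), (346, 62), (347, 75), (348, 89), (349, 89), (350, 86), (351, 82)]
209 [(326, 157), (327, 181), (328, 194), (329, 192), (330, 171), (331, 123), (332, 79), (333, 70), (334, 68), (335, 66), (336, 66), (337, 67), (338, 69), (339, 68), (340, 68), (341, 67), (342, 67), (343, 66), (344, 63), (345, 58), (346, 62), (347, 82), (348, 96), (349, 97), (350, 92), (351, 88)]
over mark avg sole bottom ellipse u 330.56 346.64 v 206.16 215.5
tcp sole bottom ellipse u 330.71 346.81 v 206.4 215.75
```

View pics/z14.png

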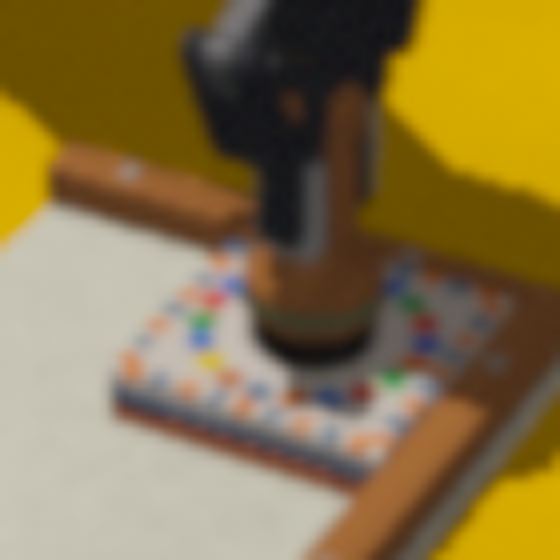

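Contact force is about 7 N (5.6 plus about 1.6 of press weight), squash is about 6 mm, the stack's edge profile is unchanged and the press is centred. I'll hand in.

```bash
python3 -c "
from station import order,readout
print(order.finish_job()); s=readout.read_state(); print(s['time_s'],s['position'],s['wrist_force'],s['finger_gap'])"
```

```text
the job is handed in; nothing more can be done
None
the job is handed in; nothing more can be done
```

The job is handed in at about 27.6 s; no verdict was reported. The press is still gripped and pushing down on the white tile.

**Squaring:** I tapped the stack home with the shut fingers, no tap above about 12 N. One y tap with the finger backs left the red tile about 8 mm short. I turned the tool a quarter turn and redid it with the flat side face. A second x tap then took up the last 2 mm or so.

**Pressing:** I gripped the press at its stem (gap 28 mm) and lined it up over the red spot. I lowered it until the sole was squashed about 6 mm, with roughly 7 N on the tile (wrist reading 5.6 N plus the press's weight).

**Last checks:**
- **Tiles:** the three edges look flush, and their edge profile in the scene camera did not change under the press.
- **Press:** its axis is within about 1 mm of the spot and the tool is within 0.002 rad of upright. The gripper tips are about 40 mm above the tile.
- **Bystanders:** I did not compare their positions afterwards. The carry passed above the tub.

**Disagreements:**
- **Calibration:** the two cameras differ by about 3 mm on the spot's position in y. I used their mean, which the tap stops matched.
- **Fence check:** against the board, the spot reads 1.2 mm (top) and 4.2 mm (scene) short of the seat in y. I took the first as bias and the second as the camera disagreement. That leaves y as the less certain direction for the tiles being home.
- **Side force:** about 2 N sideways remained at the wrist.

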